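# Scale rule to the board edge, then slide the board under the camera to its click stop

## Task

The burnt inverter board needs a photograph with a scale in it: lay the aluminium scale rule flat on the slide table with its long edge flush along the board edge that faces the red pull, roughly centred on it, and let go of it. Then take the red pull and slide the table gently under the camera until you feel the ball drop into its notch; do not push on through, and finish still holding the pull at the notch with the rule still flush. Place the rule rather than dropping it, keep off the camera stand, and leave the other things on the bench where they are.

Things in the scene. Friction and masses are not known exactly. Their poses are not given: they have to be found in the camera images.
- rule: Loose aluminium scale rule: bar 150 (its x) x 25 (y) x 6 mm (z), black graduations; blue grip rail on top, centred, 110 (x) x 10 (y) mm, rising to 26 mm above the underside. 0.1 to 0.16 kg. Same either way round. Origin: centre of the underside, z up. Starts flat on the bench, left of the slide. Gripped by the rail, the fingers pass above the board when the rule lies against it.
- board_edge (a point): Mid of the board edge facing the pull, at its foot on the table top (46 mm above the bench); moves with the table. x into the board, y along the edge = slide direction to the camera, z up. Edge 160 mm long, upright, 8 mm high; board 90 mm in x, parts on it (up to 4 mm) start 24 mm in. Table top: 60 mm free on the -x side, 110 mm either way in y. Rule flush: its origin at x = -12.5 mm.
- pull_grip (a point): Grip point on the red upright pull, a tab 30 (x) x 14 (y) x 42 mm (z) on a 24 mm wide tongue at the table's robot side; 92 mm in -x and 70 mm in -y of board_edge, same axes. The point is 75 mm above the bench; the tab spans 45 to 87 mm. Both its y faces are free.
- stage_index (a point): End of the white index line on the far (+x) side of the slide table, at its middle in y, 46 mm above the bench, 107 mm in +x of board_edge, same axes. The spring ball sits under it. The ball is in the notch when this point has the same y (along the slide) as notch, 18 mm beyond it in x.
- notch (a point): The only notch (7 mm gap, 1.4 mm drop for the ball) in the steel index bar of the camera stand, marked by an orange T on top of the bar, 46 mm above the bench. Fixed. y = slide direction, x = away from the robot side; the lens axis is 80 mm in -x of it.
- stage (a joint): Slide table along its rails (m), grows towards the camera (+y of board_edge); hard stops at -0.20 and 0.11. Starts at -0.165 to -0.105; the notch lies at 0.03 to 0.08, different each time. Sliding takes 2 to 3 N; at the notch the ball draws the table in and centres it, and about 15 N pushes it on out.
- scope: Camera stand, fixed; do not touch. Origin on the bench under the lens axis, axes as notch. White camera with a 68 mm ring light, underside 213 mm and top 342 mm above the bench; boom at 305 mm to the 28 mm column at x = 155, y = 60 mm, 365 mm high; grey foot, index bar 48 mm high.
- bed: Black base of the slide with two steel rails along its y, fixed, 155 x 440 mm, 25 mm high. Origin on the bench; axes as board_edge. The board's centre travels over its y axis.
- multimeter: Bystander: yellow multimeter, 145 x 75 x 36 mm, origin centre of underside.
- screwdriver: Bystander: screwdriver with a yellow handle, lying.
- heatsink: Bystander: finned aluminium heat sink, 60 x 90 x 32 mm, origin centre of underside.
- solder_reel: Bystander: grey solder reel standing on its flange, 54 mm diameter, 38 mm high, origin centre of underside.
- screw_tray: Bystander: blue tray of screws, 80 x 110 x 25 mm, origin centre of underside.
- choke_board: Bystander: small round green board with a copper choke, 52 mm diameter, 13 mm high, origin centre of underside.
- flux_jar: Bystander: amber flux jar, 44 mm diameter, 50 mm high, origin centre of underside.
There are look-alikes about, which are no part of the job. What is meant by the rule is not pink, and is the smaller of those in its own colour.

How it is judged:
By the outcome, as a careful person would: the job done as asked, in the order asked, and still so for the second after the job is handed in, while the arm keeps its last pose, push and grip.
It also fails if it takes over 69 s, if anything falls off the work surface, if the arm or the gripper's body presses on something with over 40 N, if the wrist force passes 120 N, or if a joint passes its speed limit or range.

## Robot

A 6-joint arm with a two-finger parallel gripper is mounted at the origin on the work surface. World frame = base frame: x ahead of the robot, y to its left, z up, the work surface at z = 0. Lengths are in m, angles in rad, forces in N, time in s.
With the tool pointing down it reaches from about 0.325 to 0.775 m from the base axis. Payload 9.3 kg.
Tool frame: the origin (TCP) lies at the very end of the fingers, on their centre line; the grasp point (between the pads) lies 19 mm behind it (arm.pinch_z is the distance from the TCP to the grasp point, in m); z points along the fingers, y is the direction in which the jaws open and shut (so a half turn about z gives the same grasp; the last joint's range is limited). The gripper opens to 85 mm and grips with 20 to 120 N. Pads are 22 mm wide; open, the fingers measure 114 mm over their backs; the gripper's body (76 mm by 85 mm) begins 54 mm behind the grasp point. The pads swing forward as they close: fully open they stand 13 mm farther back than shut.
Start: joints at [-1.307, 0.259, 0.021, 1.334, 0, 1.418], TCP at [0.223, -0.503, 0.231] pointing down, gripper open.
Joint ranges: [-3.04, 3.04], [-0.91, 1.82], [-1.04, 1.36], [-1.92, 1.95], [-1.52, 1.45], [-3.14, 3.14]. Speed limits (rad/s): [2.22, 2.22, 2.79, 3.14, 3.14, 3.14].

## Interface

Orientations are given as a unit quaternion [x, y, z, w].
In Python, from rig import arm gives the robot as it stands.
- The arm moves only by the tool play_rows, never from a script. Its argument "increments" is a list of rows, each an object of numbers: "wx", "wy", "wz": the turn, a rotation vector about the tool's x, y, z in units of 6 degrees (1.0 is 6 degrees); "dx", "dy", "dz": the shift along the tool's x, y, z in m; "gripper": the finger opening in m, from 0 to 0.0854. A call has exactly 5 rows; each row shifts and turns the commanded pose from where the row before left it, along the tool's axes as they then stand; what a row does not reach is not made up. A row lasts 1/12 s, in which the tool goes at most 41.7 mm and 7.16 degrees, less where a joint would pass 70% of its speed; a pose out of reach is approached as far as the arm can. A call is refused whole if a number of a shift passes 0.0417 or a number of a turn 1, either way. A call with a gripper value outside its range is refused whole. The fingers move at their own pace and stop on an object; "squeeze" is the grip in N (left out, the last holds). Time passes only in rows, so rows that do not move let the fingers close, or fill a call up. It gives the time, the measured TCP pose, the force and the opening at its end, in the units of the state.
- arm.observe(): the state, without advancing time (a new reading comes with each control period).
- arm.camera(name): name is "scene" or "top"; returns a dict with "color" (384x512x3 uint8, red, green, blue), "camera_matrix" (3x3 intrinsics, pixels), "R" (3x3) and "t" (3): a world point X has camera coordinates R X + t. Camera axes: x right, y down, z forward; pixel columns grow to the right and rows downward; lengths in m; the calibration is good to about 2 mm. A picture is of the moment at which its call begins. There is no depth.
- arm.sign_off(): hands the job in, once; it reports no verdict.
The state is a dict: "time": time; "qpos": joint angles; "qd": joint speeds; "effort": joint torques, N m; "position": TCP position; "tool_rot": TCP orientation; "force": force on the tool from outside, world axes, zero at the start; "moment": the same for the moment, N m; "width": opening from 0.0 (shut) to 1.0 (fully open).
Only numpy, scipy, OpenCV 4.12 (cv2) and the standard library are available. Lean on these libraries where they do the work, as an engineer would, in place of code of your own. Each camera call takes 0.05 s, during which the arm holds its last target. There are 200 camera calls.

## Working session

There is one attempt and no reset: what is moved stays moved. The work goes in short steps, Python scripts to look and compute and a tool call to move; the robot and the scene stay as the last step left them, time stands still between calls to the robot, and variables do not carry over. Pictures are saved under pics/ and viewed, about 8 in all and at most 12, crops included, and the job is handed in when it is done.

Besides the shell and the picture viewer there is one more tool, called as name([rows], argument=value, ...), one row to a line, values as JSON. play_rows: Moves the arm, as the interface text tells. Its arguments: {"type":"object","properties":{"increments":{"type":"array"},"squeeze":{"type":"number"}},"required":["increments"]}

```bash
mkdir -p pics
cat > h.py <<'E'
import numpy as np, cv2
from rig import arm
def shot(n):
    c=arm.camera(n); c={k:np.array(v) if k!='color' else v for k,v in c.items()}
    return c
def save(c,f,crop=None,s=1):
    im=c['color'][:,:,::-1]
    if crop: u0,v0,u1,v1=crop; im=im[v0:v1,u0:u1]
    cv2.imwrite('pics/'+f,cv2.resize(im,None,fx=s,fy=s,interpolation=cv2.INTER_CUBIC))
def ray(c,u,v,z):
    d=c['R'].T@np.linalg.solve(c['camera_matrix'],[u,v,1.]); o=-c['R'].T@c['t']
    return o+d*(z-o[2])/d[2]
def proj(c,X):
    p=c['camera_matrix']@(c['R']@np.array(X)+c['t']); return p[:2]/p[2]
E
python3 - <<'E'
from h import *
import pickle
for n in('top','scene'):
    c=shot(n); save(c,n+'0.png',s=1.5); pickle.dump(c,open(n+'0.pkl','wb')); print(n,-c['R'].T@c['t'],c['camera_matrix'][0,0])
print(arm.observe())
E
```

```text
top [ 0.32831038 -0.02863098  1.44403764] 471.5974474105993
scene [1.36855561 0.18861513 1.19343402] 440.85320877926495
{'time': 0.1, 'qpos': array([-1.30661415e+00,  2.59128200e-01,  2.08164101e-02,  1.33373595e+00,
       -2.66118344e-05,  1.41820393e+00]), 'qd': array([ 0.00110692, -0.00027098,  0.00264033, -0.00046629, -0.00013172,
       -0.00138174]), 'effort': array([ 5.11206425e-03, -5.56694448e+01,  3.45070839e+01,  1.16566839e-02,
       -1.75686614e-04, -9.79549881e-07]), 'position': array([ 0.22256633, -0.50265238,  0.23072246]), 'tool_rot': array([ 9.78365635e-01,  2.06882314e-01, -4.81782136e-05, -6.23988842e-04]), 'force': array([0.31870868, 0.24608942, 0.29371723]), 'moment': array([-0.04361644, -0.0101154 , -0.03099957]), 'width': 1.0004921593856728}
```

View pics/top0.png

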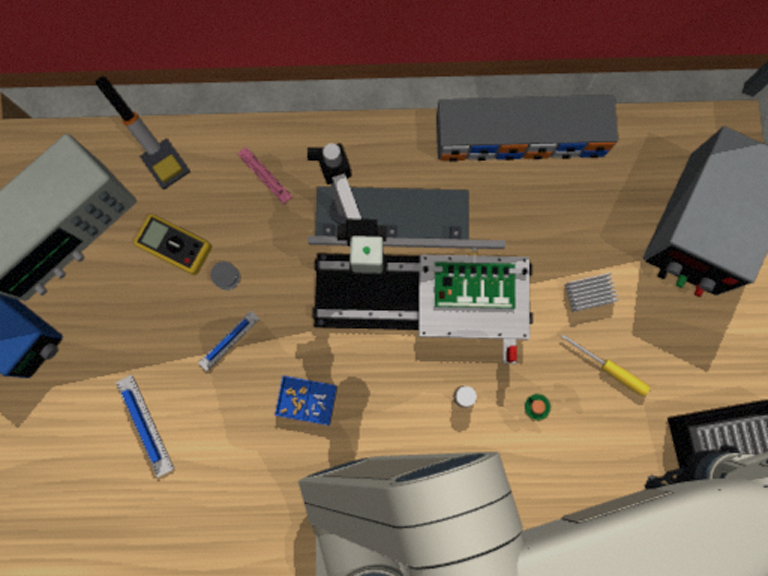

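View pics/scene0.png

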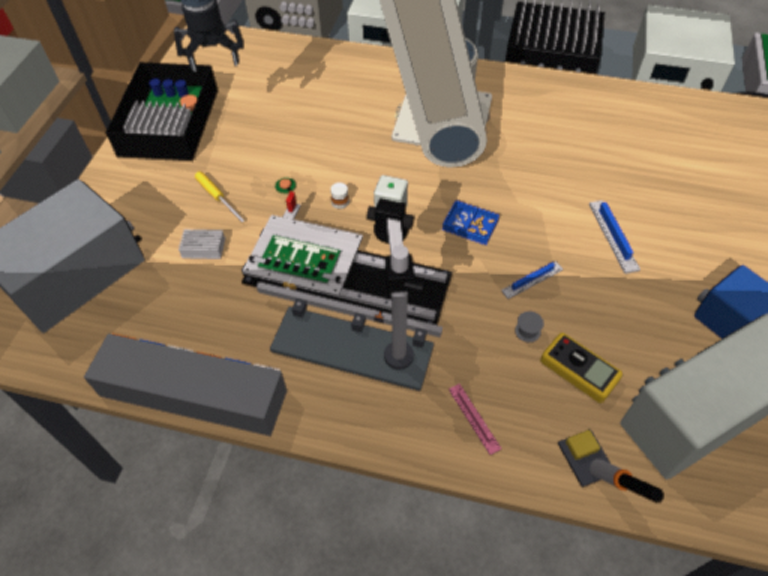

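The top view, in 1.5x pixels, has three rule candidates:
- Small blue rule at (228,341).
- Large blue rule at (145,425).
- Pink rule at (265,175).

By the description, I choose the small blue one. The pull is at (512,352), the board's lower edge at about row 308, and the index bar at row 243. Next I'll measure and take a close crop.

```bash
cat >> h.py <<'E'
def mask(c,h0,h1,s0,v0,box):
    hsv=cv2.cvtColor(c['color'],cv2.COLOR_RGB2HSV); m=cv2.inRange(hsv,(h0,s0,v0),(h1,255,255))
    k=np.zeros_like(m); u0,v0_,u1,v1=box; k[v0_:v1,u0:u1]=m[v0_:v1,u0:u1]; return k
def rect(c,m,z):
    "largest blob cast to plane z -> centre, sizes, long-axis yaw deg"
    n,l,st,ce=cv2.connectedComponentsWithStats(m); i=1+np.argmax(st[1:,4])
    v,u=np.where(l==i); P=np.array([ray(c,a,b,z)[:2] for a,b in zip(u,v)])
    ctr=P.mean(0); w,V=np.linalg.eigh(np.cov((P-ctr).T)); d=V[:,1]
    return ce[i],len(u),ctr,np.sqrt(12*w[::-1]),np.degrees(np.arctan2(d[1],d[0]))
E
python3 - <<'E'
from h import *
import pickle
t=pickle.load(open('top0.pkl','rb')); s=pickle.load(open('scene0.pkl','rb'))
print('rail top',rect(t,mask(t,100,125,120,60,(125,200,180,255)),.026))
print('rail scene',rect(s,mask(s,100,125,120,60,(330,170,380,205)),.02))
print('board top',rect(t,mask(t,50,85,100,30,(280,165,350,215)),.054))
print('board scene',rect(s,mask(s,50,85,100,30,(165,150,240,190)),.054))
for n,c,b in(('t',t,(325,220,360,250)),('s',s,(180,120,205,150))): print('red',n,rect(c,mask(c,0,5,150,80,b),.08 if n=='t' else .07))
a=cv2.resize(t['color'][195:255,125:185],(400,400),interpolation=3)
b=cv2.resize(t['color'][155:245,200:360],None,fx=4.4,fy=4.4,interpolation=3)
cv2.imwrite('pics/a.png',np.vstack([np.pad(a[:,:,::-1][:200*2],((0,0),(0,b.shape[1]-400),(0,0)))[100:300],b[:,:,::-1]]))
b=cv2.resize(s['color'][140:225,155:305],None,fx=5,fy=5,interpolation=3); cv2.imwrite('pics/b.png',b[:,:,::-1])
E
```

```text
rail top (array([151.44366197, 225.99295775]), 142, array([0.47884978, 0.29030818]), array([0.10641824, 0.01210491]), np.float64(133.61179893338306))
rail scene (array([355.05833333, 183.69166667]), 120, array([0.4822782 , 0.29076018]), array([0.11028282, 0.01418515]), np.float64(135.19902393438883))
board top (array([315.73384447, 187.77656079]), 913, array([ 0.57795985, -0.20705317]), array([0.16435658, 0.0771743 ]), np.float64(89.28678124108475))
board scene (array([199.20404722, 174.22934233]), 593, array([ 0.58514165, -0.20571514]), array([0.16106089, 0.07671325]), np.float64(90.137279096695))
red t (array([341.47058824, 235.52941176]), 51, array([ 0.43122817, -0.27149473]), array([0.0271075, 0.0156386]), np.float64(175.61218594920084))
red s (array([193.48214286, 133.92857143]), 56, array([ 0.43659244, -0.27242649]), array([0.0518336, 0.0166917]), np.float64(-162.50115427801003))
```

View pics/a.png

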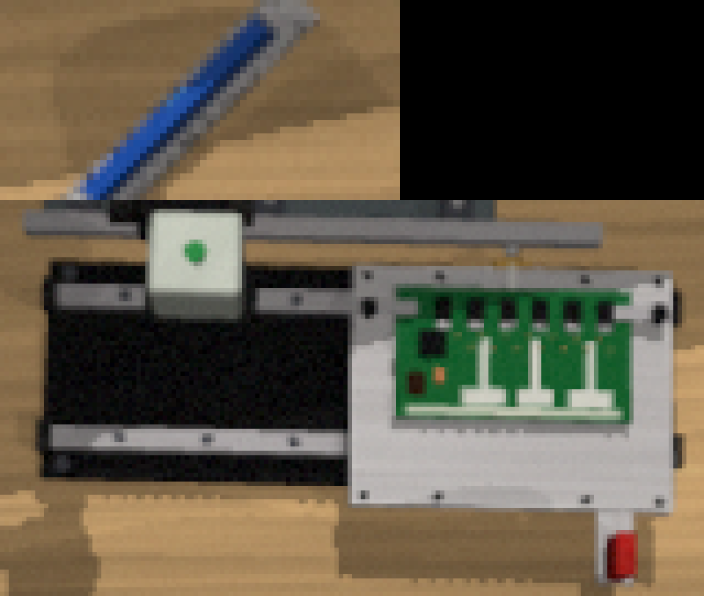

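View pics/b.png

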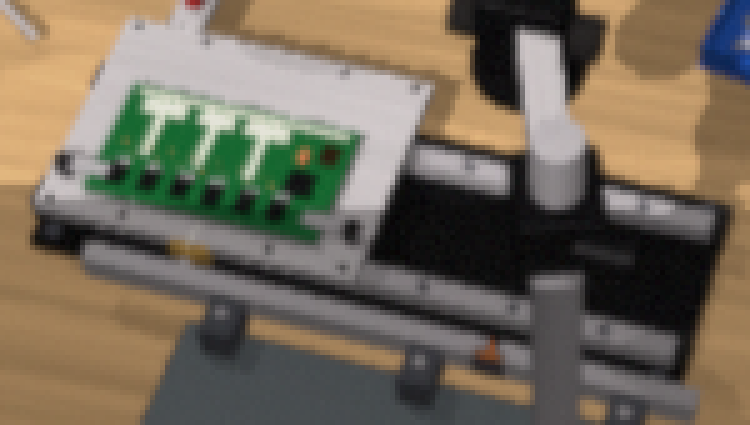

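The crop confirms the small blue rule: graduated bar with a shorter rail. The orange T is at about (253,210) in the scene view. Next I'll fit the slide table's edges for yaw and position.

```bash
cat >> h.py <<'E'
def edge(c,p,q,n=25,half=4,sign=0):
    "points of strongest gray step across the segment p-q (full px); returns fitted pts"
    g=cv2.GaussianBlur(cv2.cvtColor(c['color'],cv2.COLOR_RGB2GRAY).astype(np.float32),(0,0),.7)
    p,q=np.array(p,float),np.array(q,float); d=(q-p)/np.linalg.norm(q-p); nn=np.array([-d[1],d[0]])
    s=np.arange(-half,half+.01,.1); out=[]
    for f in np.linspace(.06,.94,n):
        X=(p+f*(q-p))[None]+s[:,None]*nn
        v=cv2.remap(g,X[:,0].astype(np.float32),X[:,1].astype(np.float32),1).ravel()
        gr=np.gradient(v); gr=np.abs(gr) if sign==0 else np.clip(sign*gr,0,None)
        w=gr**2; out.append(X[0]+ (np.sum(w*s)/w.sum()-s[0])*nn)
    vx,vy,x0,y0=cv2.fitLine(np.array(out,np.float32),cv2.DIST_HUBER,0,.01,.01).ravel()
    return np.array([x0,y0,vx,vy])
def inter(a,b):
    k=np.linalg.solve(np.c_[a[2:],-b[2:]],b[:2]-a[:2]); return a[:2]+k[0]*a[2:]
def table(c,corners,z=.046):
    L=[edge(c,corners[i],corners[(i+1)%4]) for i in range(4)]
    return np.array([ray(c,*inter(L[i-1],L[i]),z)[:2] for i in range(4)])
E
python3 - <<'E'
from h import *
import pickle
t=pickle.load(open('top0.pkl','rb')); s=pickle.load(open('scene0.pkl','rb'))
T=lambda x,y:(200+x/4.4-.4,155+(y-200)/4.4-.4)
S=lambda x,y:(155+x/5-.4,140+y/5-.4)
# order: far-left(+x,+y), far-right(+x,-y), near-right(-x,-y), near-left(-x,+y)
for n,c,co in(('t',t,[T(352,268),T(672,272),T(672,510),T(349,503)]),('s',s,[S(362,278),S(38,205),S(133,18),S(433,84)])):
    W=table(c,co); print(n,W.round(4).tolist())
    print(' len',[np.linalg.norm(W[i]-W[i-1]).round(4) for i in range(4)])
    y=W[[0,3]].mean(0)-W[[1,2]].mean(0); x=W[[0,1]].mean(0)-W[[2,3]].mean(0)
    print(' yaw',np.degrees(np.arctan2(-y[0],y[1])),np.degrees(np.arctan2(x[1],x[0])),'ctr',W.mean(0))
e=edge(t,T(397,418),T(630,424))
for z in(.046,.054): print('board edge',[ray(t,*(e[:2]+k*e[2:]),z)[:2].round(4) for k in(-20,0,20)])
print('T',ray(s,*S(490,352),.046)); print('lens-top',ray(t,*T(195,252),.342)); 
e=edge(t,T(45,440),T(340,455)); print('rail')
E
```

```text
t [[0.6299, -0.1005], [0.6219, -0.3192], [0.4626, -0.3124], [0.4753, -0.0925]]
 len [np.float64(0.1548), np.float64(0.2188), np.float64(0.1594), np.float64(0.2203)]
 yaw -2.6971625547524978 -2.7055434197843735 ctr [ 0.54741432 -0.20617872]
s [[0.6405, -0.1007], [0.6342, -0.3146], [0.4641, -0.315], [0.4747, -0.0942]]
 len [np.float64(0.1659), np.float64(0.2141), np.float64(0.1701), np.float64(0.2211)]
 yaw -2.2337361768146913 -1.039320152777598 ctr [ 0.55337015 -0.20613568]
board edge [array([ 0.5338, -0.1514]), array([ 0.529, -0.211]), array([ 0.5241, -0.2705])]
board edge [array([ 0.5326, -0.1507]), array([ 0.5278, -0.21  ]), array([ 0.523 , -0.2691])]
T [ 0.67317159 -0.00579565  0.046     ]
lens-top [ 0.58264328 -0.00078841  0.342     ]
rail
```

```bash
cat >> h.py <<'E'
import json
from scipy.spatial.transform import Rotation as Ro
def pose():
    o=arm.observe(); R=Ro.from_quat(o['tool_rot']).as_matrix()
    return o,np.array(o['position']),np.degrees(np.arctan2(R[1,0],R[0,0])),R
def plan(way,pos=None,yaw=None,g=None):
    "way: (x,y,z,yaw,nrows[,polar]); prints rounded rows, 5 per line"
    o,p,a,R=pose(); 
    if pos is not None: p,a=np.array(pos,float),yaw
    rows=[]; p=p.copy()
    for x,y,z,ya,n in way:
        q0=p.copy(); a0=a; dy=(ya-a0+180)%360-180
        r0,f0=np.hypot(*q0[:2]),np.arctan2(q0[1],q0[0]); r1,f1=np.hypot(x,y),np.arctan2(y,x)
        for i in range(1,n+1):
            k=i/n; r=r0+k*(r1-r0); f=f0+k*(f1-f0)
            d=np.array([r*np.cos(f),r*np.sin(f),q0[2]+k*(z-q0[2])])-p
            c,s=np.cos(np.radians(a)),np.sin(np.radians(a))
            dx=round(d@[c,s,0],4); dyy=round(d@[s,-c,0],4); dz=round(-d[2],4)
            wz=round(-(a0+k*dy-a)/6,2)
            p=p+np.array([dx*c+dyy*s,dx*s-dyy*c,-dz]); a=a-6*wz
            w={'dx':dx,'dy':dyy,'dz':dz,'wz':wz}; 
            rows.append({m:float(v) for m,v in w.items() if v})
    for i in range(0,len(rows),5): print(json.dumps(rows[i:i+5]))
    print('end',p.round(4),round(a,2))
E
python3 - <<'E'
from h import *
P=lambda r,f:(r*np.cos(np.radians(f)),r*np.sin(np.radians(f)))
print(pose()[1:3])
plan([(*P(.43,-40),.231,23.9+31,7),(*P(.43,10),.231,23.9+75,10),(.480,.2905,.13,134.4,8)])
E
```

```text
(array([ 0.22256633, -0.50265238,  0.23072246]), np.float64(23.879419291455086))
[{"dx": 0.0347, "dy": -0.0182, "wz": -0.74}, {"dx": 0.0337, "dy": -0.0178, "dz": -0.0001, "wz": -0.74}, {"dx": 0.0329, "dy": -0.0174, "wz": -0.74}, {"dx": 0.032, "dy": -0.0169, "dz": -0.0001, "wz": -0.73}, {"dx": 0.031, "dy": -0.0166, "wz": -0.74}]
[{"dx": 0.0302, "dy": -0.0163, "wz": -0.74}, {"dx": 0.0292, "dy": -0.0159, "dz": -0.0001, "wz": -0.74}, {"dx": 0.0375, "dy": 0.0016, "wz": -0.73}, {"dx": 0.0375, "dy": 0.0011, "wz": -0.74}, {"dx": 0.0375, "dy": 0.0008, "wz": -0.73}]
[{"dx": 0.0375, "dy": 0.0004, "wz": -0.73}, {"dx": 0.0375, "wz": -0.74}, {"dx": 0.0375, "dy": -0.0004, "wz": -0.73}, {"dx": 0.0375, "dy": -0.0008, "wz": -0.73}, {"dx": 0.0375, "dy": -0.0012, "wz": -0.74}]
[{"dx": 0.0375, "dy": -0.0015, "wz": -0.73}, {"dx": 0.0374, "dy": -0.002, "wz": -0.73}, {"dx": 0.0209, "dy": 0.0155, "dz": 0.0126, "wz": -0.74}, {"dx": 0.0212, "dy": 0.0161, "dz": 0.0127, "wz": -0.74}, {"dx": 0.0215, "dy": 0.0169, "dz": 0.0126, "wz": -0.74}]
[{"dx": 0.0216, "dy": 0.0175, "dz": 0.0126, "wz": -0.74}, {"dx": 0.0219, "dy": 0.0182, "dz": 0.0126, "wz": -0.74}, {"dx": 0.022, "dy": 0.019, "dz": 0.0127, "wz": -0.74}, {"dx": 0.0222, "dy": 0.0198, "dz": 0.0126, "wz": -0.74}, {"dx": 0.0222, "dy": 0.0206, "dz": 0.0126, "wz": -0.74}]
end [0.48   0.2905 0.13  ] 134.4
```

play_rows([
  {"dx": 0.034, "dy": -0.018, "wz": -0.74},
  {"dx": 0.034, "dy": -0.018, "wz": -0.74},
  {"dx": 0.033, "dy": -0.017, "wz": -0.74},
  {"dx": 0.032, "dy": -0.017, "wz": -0.74},
  {"dx": 0.031, "dy": -0.017, "wz": -0.74},
])

```text
schema error: expected keys wx, wy, wz, dx, dy, dz, gripper
```

play_rows([
  {"dx": 0.03, "dy": -0.016, "wz": -0.74},
  {"dx": 0.03, "dy": -0.016, "wz": -0.74},
  {"dx": 0.0375, "dy": 0.0015, "wz": -0.74},
  {"dx": 0.0375, "dy": 0.001, "wz": -0.74},
  {"dx": 0.0375, "dy": 0.001, "wz": -0.74},
])

```text
schema error: expected keys wx, wy, wz, dx, dy, dz, gripper
```

play_rows([
  {"dx": 0.0375, "wz": -0.74},
  {"dx": 0.0375, "wz": -0.74},
  {"dx": 0.0375, "wz": -0.74},
  {"dx": 0.0375, "dy": -0.001, "wz": -0.74},
  {"dx": 0.0375, "dy": -0.001, "wz": -0.74},
])

```text
schema error: expected keys wx, wy, wz, dx, dy, dz, gripper
```

play_rows([
  {"dx": 0.0375, "dy": -0.0015, "wz": -0.74},
  {"dx": 0.0375, "dy": -0.002, "wz": -0.74},
  {"dx": 0.021, "dy": 0.0155, "dz": 0.0126, "wz": -0.74},
  {"dx": 0.021, "dy": 0.016, "dz": 0.0126, "wz": -0.74},
  {"dx": 0.0215, "dy": 0.017, "dz": 0.0126, "wz": -0.74},
])

```text
schema error: expected keys wx, wy, wz, dx, dy, dz, gripper
```

play_rows([
  {"dx": 0.0215, "dy": 0.0175, "dz": 0.0126, "wz": -0.74},
  {"dx": 0.022, "dy": 0.018, "dz": 0.0126, "wz": -0.74},
  {"dx": 0.022, "dy": 0.019, "dz": 0.0126, "wz": -0.74},
  {"dx": 0.022, "dy": 0.02, "dz": 0.0126, "wz": -0.74},
  {"dx": 0.022, "dy": 0.0205, "dz": 0.0126, "wz": -0.74, "gripper": 0.05},
])

```text
schema error: expected keys wx, wy, wz, dx, dy, dz, gripper
```

All keys are required in every row, and nothing moved. I'll resend.

play_rows([
  {"wx": 0, "wy": 0, "wz": -0.74, "dx": 0.034, "dy": -0.018, "dz": 0, "gripper": 0.085},
  {"wx": 0, "wy": 0, "wz": -0.74, "dx": 0.034, "dy": -0.018, "dz": 0, "gripper": 0.085},
  {"wx": 0, "wy": 0, "wz": -0.74, "dx": 0.033, "dy": -0.017, "dz": 0, "gripper": 0.085},
  {"wx": 0, "wy": 0, "wz": -0.74, "dx": 0.032, "dy": -0.017, "dz": 0, "gripper": 0.085},
  {"wx": 0, "wy": 0, "wz": -0.74, "dx": 0.031, "dy": -0.017, "dz": 0, "gripper": 0.085},
])

```text
time: 0.52
position: [0.3141, -0.3407, 0.2308]
tool_rot: [0.919, 0.393, 0.0, -0.0]
force: [1.2, -0.4, -0.5]
width: 0.995
```

play_rows([
  {"wx": 0, "wy": 0, "wz": -0.74, "dx": 0.03, "dy": -0.016, "dz": 0, "gripper": 0.085},
  {"wx": 0, "wy": 0, "wz": -0.74, "dx": 0.03, "dy": -0.016, "dz": 0, "gripper": 0.085},
  {"wx": 0, "wy": 0, "wz": -0.74, "dx": 0.0375, "dy": 0.0015, "dz": 0, "gripper": 0.085},
  {"wx": 0, "wy": 0, "wz": -0.74, "dx": 0.0375, "dy": 0.001, "dz": 0, "gripper": 0.085},
  {"wx": 0, "wy": 0, "wz": -0.74, "dx": 0.0375, "dy": 0.001, "dz": 0, "gripper": 0.085},
])

```text
time: 0.93
position: [0.3902, -0.18, 0.2312]
tool_rot: [0.827, 0.563, 0.0, 0.0]
force: [-0.3, -1.1, 0.9]
width: 0.993
```

play_rows([
  {"wx": 0, "wy": 0, "wz": -0.74, "dx": 0.0375, "dy": 0, "dz": 0, "gripper": 0.085},
  {"wx": 0, "wy": 0, "wz": -0.74, "dx": 0.0375, "dy": 0, "dz": 0, "gripper": 0.085},
  {"wx": 0, "wy": 0, "wz": -0.74, "dx": 0.0375, "dy": 0, "dz": 0, "gripper": 0.085},
  {"wx": 0, "wy": 0, "wz": -0.74, "dx": 0.0375, "dy": -0.001, "dz": 0, "gripper": 0.085},
  {"wx": 0, "wy": 0, "wz": -0.74, "dx": 0.0375, "dy": -0.001, "dz": 0, "gripper": 0.085},
])

```text
time: 1.35
position: [0.4292, 0.0022, 0.231]
tool_rot: [0.703, 0.711, -0.0, -0.0]
force: [1.4, 0.7, -0.7]
width: 0.992
```

play_rows([
  {"wx": 0, "wy": 0, "wz": -0.74, "dx": 0.0375, "dy": -0.0015, "dz": 0, "gripper": 0.085},
  {"wx": 0, "wy": 0, "wz": -0.74, "dx": 0.0375, "dy": -0.002, "dz": 0, "gripper": 0.085},
  {"wx": 0, "wy": 0, "wz": -0.74, "dx": 0.021, "dy": 0.0155, "dz": 0.0125, "gripper": 0.085},
  {"wx": 0, "wy": 0, "wz": -0.74, "dx": 0.021, "dy": 0.016, "dz": 0.0125, "gripper": 0.085},
  {"wx": 0, "wy": 0, "wz": -0.74, "dx": 0.0215, "dy": 0.017, "dz": 0.0125, "gripper": 0.085},
])

```text
time: 1.77
position: [0.454, 0.1498, 0.1934]
tool_rot: [0.552, 0.834, 0.0, 0.0]
force: [0.3, 0.3, 0.3]
width: 0.998
```

play_rows([
  {"wx": 0, "wy": 0, "wz": -0.74, "dx": 0.0215, "dy": 0.0175, "dz": 0.0125, "gripper": 0.085},
  {"wx": 0, "wy": 0, "wz": -0.74, "dx": 0.022, "dy": 0.018, "dz": 0.0125, "gripper": 0.07},
  {"wx": 0, "wy": 0, "wz": -0.74, "dx": 0.022, "dy": 0.019, "dz": 0.0125, "gripper": 0.06},
  {"wx": 0, "wy": 0, "wz": -0.74, "dx": 0.022, "dy": 0.02, "dz": 0.0125, "gripper": 0.05},
  {"wx": 0, "wy": 0, "wz": -0.74, "dx": 0.022, "dy": 0.0205, "dz": 0.0125, "gripper": 0.05},
])

```text
time: 2.18
position: [0.477, 0.2923, 0.1302]
tool_rot: [0.382, 0.924, -0.0, -0.0]
force: [1.4, 0.0, 0.1]
width: 0.585
```

Run:
```python
from h import *
import pickle
o,p,a,R=pose(); print(p,a,o['width'])
c=shot('scene'); pickle.dump(c,open('s1.pkl','wb'))
print([proj(c,(.48,.29,.026)).round(1),proj(c,p).round(1)])
# slide now unobstructed? crop both
x=cv2.resize(c['color'][140:225,300:400],None,fx=5,fy=5,interpolation=3); cv2.imwrite('pics/c.png',x[:,:,::-1])
plan([(.480,.2905,.040,134.4,5),(.480,.2905,.012,134.4,5)])
```

```text
[0.47698429 0.29232765 0.13023019] 135.08639466855908 0.5845279241948889
[array([355.3, 182. ]), array([362. , 161.5])]
[{"dx": -0.0013, "dy": -0.0003, "dz": 0.0175, "wz": 0.04}, {"dx": -0.0013, "dy": -0.0002, "dz": 0.0176, "wz": 0.04}, {"dx": -0.0014, "dy": -0.0003, "dz": 0.0175, "wz": 0.03}, {"dx": -0.0013, "dy": -0.0002, "dz": 0.0176, "wz": 0.04}, {"dx": -0.0013, "dy": -0.0002, "dz": 0.0175, "wz": 0.04}]
[{"dz": 0.0056}, {"dz": 0.0056}, {"dz": 0.0056}, {"dz": 0.0056}, {"dz": 0.0056}]
end [0.48   0.2905 0.012 ] 134.39
```

View pics/c.png

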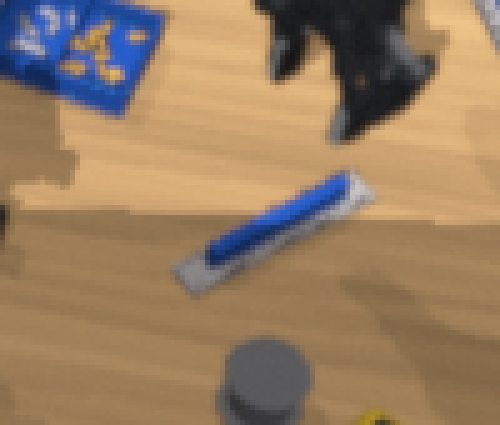

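The crop shows the gripper above the rule, with bar corners at crop (172,270), (198,295), (375,197) and (350,172). The bar centre agrees with my estimate, so I'm descending.

play_rows([
  {"wx": 0, "wy": 0, "wz": 0.04, "dx": -0.0013, "dy": -0.0002, "dz": 0.0175, "gripper": 0.05},
  {"wx": 0, "wy": 0, "wz": 0.04, "dx": -0.0013, "dy": -0.0002, "dz": 0.0175, "gripper": 0.05},
  {"wx": 0, "wy": 0, "wz": 0.04, "dx": -0.0013, "dy": -0.0002, "dz": 0.0175, "gripper": 0.05},
  {"wx": 0, "wy": 0, "wz": 0.04, "dx": -0.0013, "dy": -0.0002, "dz": 0.0175, "gripper": 0.05},
  {"wx": 0, "wy": 0, "wz": 0.04, "dx": -0.0013, "dy": -0.0002, "dz": 0.0175, "gripper": 0.05},
])

```text
time: 2.65
position: [0.4805, 0.2855, 0.0427]
tool_rot: [0.393, 0.919, -0.0, -0.0]
force: [0.4, -0.4, 0.0]
width: 0.59
```

Run:
```python
from h import *
import pickle
o,p,a,R=pose(); print(p,a,o['width'])
c=shot('top');s=shot('scene')
x=np.hstack([cv2.resize(k['color'][v:v+60,u:u+60],(400,400),interpolation=3) for k,u,v in((c,120,195),(s,325,155))]); cv2.imwrite('pics/d.png',x[:,:,::-1])
print(rect(s,mask(s,100,125,120,60,(330,170,380,205)),.016))
```

```text
[0.48049405 0.28551854 0.04267256] 133.67370275417562 0.5904234245677876
(array([349.79452055, 186.47945205]), 73, array([0.49443622, 0.27561046]), array([0.06749937, 0.01378357]), np.float64(137.1380359743101))
```

View pics/d.png

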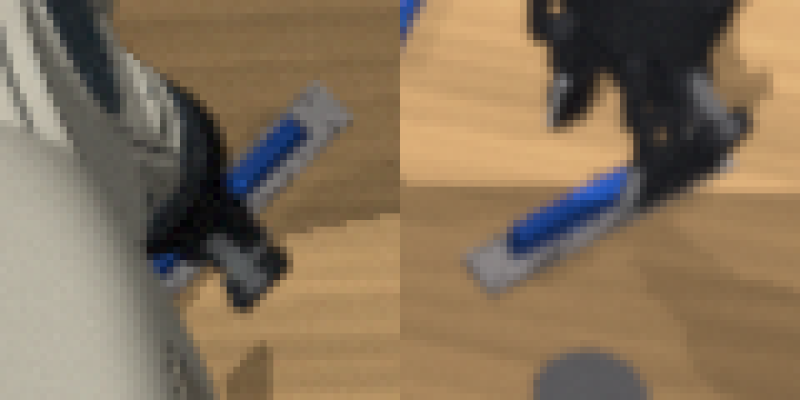

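The fingers straddle the rail. I'll trim a few mm, descend and close.

play_rows([
  {"wx": 0, "wy": 0, "wz": -0.06, "dx": 0.002, "dy": 0.0015, "dz": 0.006, "gripper": 0.05},
  {"wx": 0, "wy": 0, "wz": -0.06, "dx": 0.002, "dy": 0.0015, "dz": 0.006, "gripper": 0.05},
  {"wx": 0, "wy": 0, "wz": 0, "dx": 0, "dy": 0, "dz": 0.006, "gripper": 0.05},
  {"wx": 0, "wy": 0, "wz": 0, "dx": 0, "dy": 0, "dz": 0.006, "gripper": 0.05},
  {"wx": 0, "wy": 0, "wz": 0, "dx": 0, "dy": 0, "dz": 0.006, "gripper": 0.05},
])

```text
time: 3.17
position: [0.4803, 0.2908, 0.0136]
tool_rot: [0.387, 0.922, 0.0, 0.0]
force: [-1.0, -0.4, -0.3]
width: 0.582
```

play_rows([
  {"wx": 0, "wy": 0, "wz": 0, "dx": 0, "dy": 0, "dz": 0, "gripper": 0.03},
  {"wx": 0, "wy": 0, "wz": 0, "dx": 0, "dy": 0, "dz": 0, "gripper": 0.02},
  {"wx": 0, "wy": 0, "wz": 0, "dx": 0, "dy": 0, "dz": 0, "gripper": 0.01},
  {"wx": 0, "wy": 0, "wz": 0, "dx": 0, "dy": 0, "dz": 0, "gripper": 0.0},
  {"wx": 0, "wy": 0, "wz": 0, "dx": 0, "dy": 0, "dz": 0, "gripper": 0.0},
], squeeze=40)

```text
time: 3.58
position: [0.4804, 0.2906, 0.0141]
tool_rot: [0.388, 0.922, 0.0, 0.0]
force: [0.1, 0.1, 0.9]
width: 0.099
```

play_rows([
  {"wx": 0, "wy": 0, "wz": 0, "dx": 0, "dy": 0, "dz": 0, "gripper": 0.0},
  {"wx": 0, "wy": 0, "wz": 0, "dx": 0, "dy": 0, "dz": 0, "gripper": 0.0},
  {"wx": 0, "wy": 0, "wz": 0, "dx": 0, "dy": 0, "dz": 0, "gripper": 0.0},
  {"wx": 0, "wy": 0, "wz": 0, "dx": 0, "dy": 0, "dz": 0, "gripper": 0.0},
  {"wx": 0, "wy": 0, "wz": 0, "dx": 0, "dy": 0, "dz": 0, "gripper": 0.0},
])

```text
time: 4.0
position: [0.4804, 0.2906, 0.0141]
tool_rot: [0.388, 0.922, 0.0, 0.0]
force: [-1.0, -0.1, 4.5]
width: 0.1
```

Run:
```python
from h import *
P=lambda r,f:(r*np.cos(np.radians(f)),r*np.sin(np.radians(f)))
plan([(.4804,.2906,.114,134.4,5),(*P(.42,10),.19,118,7),(*P(.42,-15),.19,103,6),(.499,-.206,.12,87.4,7)])
```

```text
[{"dz": -0.02}, {"dz": -0.02}, {"dz": -0.0199}, {"dz": -0.02}, {"dz": -0.02}]
[{"dx": -0.023, "dy": -0.0269, "dz": -0.0109, "wz": 0.39}, {"dx": -0.0217, "dy": -0.027, "dz": -0.0108, "wz": 0.39}, {"dx": -0.0203, "dy": -0.0269, "dz": -0.0109, "wz": 0.39}, {"dx": -0.0189, "dy": -0.0268, "dz": -0.0108, "wz": 0.39}, {"dx": -0.0176, "dy": -0.0267, "dz": -0.0109, "wz": 0.39}]
[{"dx": -0.0163, "dy": -0.0266, "dz": -0.0108, "wz": 0.39}, {"dx": -0.015, "dy": -0.0265, "dz": -0.0109, "wz": 0.39}, {"dx": -0.0287, "dy": -0.0105, "wz": 0.42}, {"dx": -0.0283, "dy": -0.0113, "wz": 0.41}, {"dx": -0.028, "dy": -0.0122, "wz": 0.42}]
[{"dx": -0.0277, "dy": -0.0129, "wz": 0.42}, {"dx": -0.0273, "dy": -0.0138, "wz": 0.42}, {"dx": -0.0268, "dy": -0.0145, "wz": 0.41}, {"dx": -0.0152, "dy": 0.0112, "dz": 0.01, "wz": 0.37}, {"dx": -0.0152, "dy": 0.0115, "dz": 0.01, "wz": 0.37}]
[{"dx": -0.0152, "dy": 0.0115, "dz": 0.01, "wz": 0.38}, {"dx": -0.0153, "dy": 0.0118, "dz": 0.01, "wz": 0.37}, {"dx": -0.0154, "dy": 0.0119, "dz": 0.01, "wz": 0.37}, {"dx": -0.0154, "dy": 0.0121, "dz": 0.01, "wz": 0.37}, {"dx": -0.0154, "dy": 0.0124, "dz": 0.01, "wz": 0.37}]
end [ 0.499 -0.206  0.12 ] 87.42
```

play_rows([
  {"wx": 0, "wy": 0, "wz": 0, "dx": 0, "dy": 0, "dz": -0.01, "gripper": 0.0},
  {"wx": 0, "wy": 0, "wz": 0, "dx": 0, "dy": 0, "dz": -0.02, "gripper": 0.0},
  {"wx": 0, "wy": 0, "wz": 0, "dx": 0, "dy": 0, "dz": -0.02, "gripper": 0.0},
  {"wx": 0, "wy": 0, "wz": 0, "dx": 0, "dy": 0, "dz": -0.02, "gripper": 0.0},
  {"wx": 0, "wy": 0, "wz": 0, "dx": 0, "dy": 0, "dz": -0.03, "gripper": 0.0},
])

```text
time: 4.42
position: [0.479, 0.2901, 0.1136]
tool_rot: [0.388, 0.922, -0.001, -0.001]
force: [0.7, 0.2, -1.4]
width: 0.1
```

play_rows([
  {"wx": 0, "wy": 0, "wz": 0.39, "dx": -0.023, "dy": -0.027, "dz": -0.011, "gripper": 0},
  {"wx": 0, "wy": 0, "wz": 0.39, "dx": -0.0215, "dy": -0.027, "dz": -0.011, "gripper": 0},
  {"wx": 0, "wy": 0, "wz": 0.39, "dx": -0.02, "dy": -0.027, "dz": -0.011, "gripper": 0},
  {"wx": 0, "wy": 0, "wz": 0.39, "dx": -0.019, "dy": -0.027, "dz": -0.011, "gripper": 0},
  {"wx": 0, "wy": 0, "wz": 0.39, "dx": -0.0175, "dy": -0.027, "dz": -0.011, "gripper": 0},
])

```text
time: 4.83
position: [0.4406, 0.1258, 0.1695]
tool_rot: [0.48, 0.877, -0.0, -0.0]
force: [1.3, -0.3, -2.3]
width: 0.101
```

play_rows([
  {"wx": 0, "wy": 0, "wz": 0.39, "dx": -0.0165, "dy": -0.0265, "dz": -0.011, "gripper": 0},
  {"wx": 0, "wy": 0, "wz": 0.39, "dx": -0.015, "dy": -0.0265, "dz": -0.011, "gripper": 0},
  {"wx": 0, "wy": 0, "wz": 0.42, "dx": -0.0285, "dy": -0.0105, "dz": 0, "gripper": 0},
  {"wx": 0, "wy": 0, "wz": 0.42, "dx": -0.028, "dy": -0.0115, "dz": 0, "gripper": 0},
  {"wx": 0, "wy": 0, "wz": 0.42, "dx": -0.028, "dy": -0.012, "dz": 0, "gripper": 0},
])

```text
time: 5.25
position: [0.418, -0.0193, 0.1917]
tool_rot: [0.571, 0.821, 0.0, 0.001]
force: [1.1, -0.8, -0.4]
width: 0.102
```

play_rows([
  {"wx": 0, "wy": 0, "wz": 0.42, "dx": -0.0275, "dy": -0.013, "dz": 0, "gripper": 0},
  {"wx": 0, "wy": 0, "wz": 0.42, "dx": -0.0275, "dy": -0.014, "dz": 0, "gripper": 0},
  {"wx": 0, "wy": 0, "wz": 0.42, "dx": -0.027, "dy": -0.0145, "dz": 0, "gripper": 0},
  {"wx": 0, "wy": 0, "wz": 0.37, "dx": -0.015, "dy": 0.011, "dz": 0.01, "gripper": 0},
  {"wx": 0, "wy": 0, "wz": 0.37, "dx": -0.015, "dy": 0.0115, "dz": 0.01, "gripper": 0},
])

```text
time: 5.67
position: [0.432, -0.1352, 0.1715]
tool_rot: [0.655, 0.756, 0.0, 0.001]
force: [-0.3, 0.2, -1.2]
width: 0.103
```

play_rows([
  {"wx": 0, "wy": 0, "wz": 0.37, "dx": -0.015, "dy": 0.0115, "dz": 0.01, "gripper": 0},
  {"wx": 0, "wy": 0, "wz": 0.37, "dx": -0.0155, "dy": 0.012, "dz": 0.01, "gripper": 0},
  {"wx": 0, "wy": 0, "wz": 0.37, "dx": -0.0155, "dy": 0.012, "dz": 0.01, "gripper": 0},
  {"wx": 0, "wy": 0, "wz": 0.37, "dx": -0.0155, "dy": 0.012, "dz": 0.01, "gripper": 0},
  {"wx": 0, "wy": 0, "wz": 0.37, "dx": -0.0155, "dy": 0.0125, "dz": 0.01, "gripper": 0},
])

```text
time: 6.08
position: [0.4978, -0.2066, 0.1206]
tool_rot: [0.724, 0.69, -0.0, -0.0]
force: [0.3, 0.4, -0.9]
width: 0.101
```

Run:
```python
from h import *
import pickle
o,p,a,R=pose(); print(p,a,o['width'])
s=shot('scene'); pickle.dump(s,open('s2.pkl','wb')); o,p,a,R=pose(); print(p,a)
x=cv2.resize(s['color'][110:230,150:310],None,fx=5,fy=5,interpolation=3); cv2.imwrite('pics/e.png',x[:,:,::-1])
```

```text
[ 0.49778368 -0.20660845  0.12055541] 87.25598584578833 0.10052660322480779
[ 0.49932838 -0.20903993  0.11855249] 87.03298413934246
```

View pics/e.png

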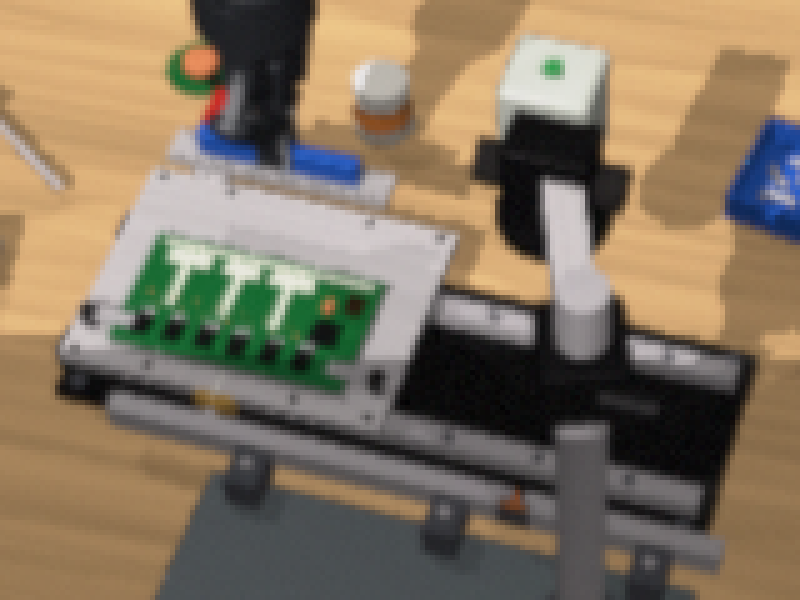

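The rule is held level and about parallel to the board edge. Before placing, I'll refine the slide yaw from the long edges.

Run:
```python
from h import *
import pickle
t=pickle.load(open('top0.pkl','rb')); s=pickle.load(open('s2.pkl','rb')); s0=pickle.load(open('scene0.pkl','rb'))
T=lambda x,y:(200+x/4.4-.4,155+(y-200)/4.4-.4)
S=lambda x,y:(150+x/5-.4,110+y/5-.4)
def yaw(c,p,q,z,h=2.5):
    e=edge(c,p,q,half=h,n=40); A=ray(c,*e[:2],z);B=ray(c,*(e[:2]+30*e[2:]),z); d=B-A; d*=np.sign(d[1]); return round(float(np.degrees(np.arctan2(-d[0],d[1]))),2)
print('T bar near',yaw(t,T(25,235),T(145,240),.048),yaw(t,T(245,240),T(600,247),.048))
print('T bed near edge',yaw(t,T(45,476),T(345,486),.025),'rail',yaw(t,T(50,428),T(345,435),.03),yaw(t,T(50,447),T(345,455),.03))
print('T table',yaw(t,T(352,268),T(672,272),.046),yaw(t,T(349,503),T(595,509),.046))
print('S bar far edge',yaw(s,S(108,418),S(540,515),.048),'near',yaw(s,S(110,395),S(500,487),.048))
print('S table near',yaw(s0,S(180,175),S(455,237),.046),'board near',yaw(s,S(165,237),S(383,285),.054))
print('T board near foot',yaw(t,T(397,418),T(630,424),.046,2))
```

```text
T bar near -5.36 -2.47
T bed near edge -2.91 rail -2.77 -2.87
T table -2.75 -3.23
S bar far edge -1.97 near -2.48
S table near -2.69 board near -4.86
T board near foot -2.49
```

play_rows([
  {"wx": 0, "wy": 0, "wz": -0.03, "dx": 0.001, "dy": 0.001, "dz": 0.014, "gripper": 0},
  {"wx": 0, "wy": 0, "wz": 0, "dx": 0.001, "dy": 0.001, "dz": 0.014, "gripper": 0},
  {"wx": 0, "wy": 0, "wz": 0, "dx": 0, "dy": 0.001, "dz": 0.014, "gripper": 0},
  {"wx": 0, "wy": 0, "wz": 0, "dx": 0, "dy": 0.001, "dz": 0.01, "gripper": 0},
  {"wx": 0, "wy": 0, "wz": 0, "dx": 0, "dy": 0, "dz": 0.003, "gripper": 0},
])

```text
time: 6.55
position: [0.5008, -0.2037, 0.0645]
tool_rot: [0.722, 0.692, -0.0, -0.001]
force: [0.0, -0.6, -1.4]
width: 0.104
```

play_rows([
  {"wx": 0, "wy": 0, "wz": 0, "dx": 0, "dy": 0, "dz": 0.0, "gripper": 0},
  {"wx": 0, "wy": 0, "wz": 0, "dx": 0, "dy": 0, "dz": 0, "gripper": 0},
  {"wx": 0, "wy": 0, "wz": 0, "dx": 0, "dy": 0, "dz": 0, "gripper": 0},
  {"wx": 0, "wy": 0, "wz": 0, "dx": 0, "dy": 0, "dz": 0, "gripper": 0},
  {"wx": 0, "wy": 0, "wz": 0, "dx": 0, "dy": 0, "dz": 0, "gripper": 0},
])

```text
time: 6.97
position: [0.5018, -0.2044, 0.0664]
tool_rot: [0.722, 0.692, 0.0, 0.0]
force: [-0.4, -0.1, -0.7]
width: 0.101
```

Run:
```python
from h import *
o,p,a,R=pose(); print(p,a,o['force'],o['moment'])
```

```text
[ 0.5017539  -0.20440186  0.06639987] 87.54143329363616 [-0.37539542 -0.12662257 -0.68487283] [-0.01661233  0.0166079  -0.01105305]
```

play_rows([
  {"wx": 0, "wy": 0, "wz": 0.05, "dx": -0.002, "dy": 0.001, "dz": 0.002, "gripper": 0},
  {"wx": 0, "wy": 0, "wz": 0, "dx": 0, "dy": 0.001, "dz": 0.001, "gripper": 0},
  {"wx": 0, "wy": 0, "wz": 0, "dx": 0, "dy": 0.001, "dz": 0.001, "gripper": 0},
  {"wx": 0, "wy": 0, "wz": 0, "dx": 0, "dy": 0, "dz": 0.001, "gripper": 0},
  {"wx": 0, "wy": 0, "wz": 0, "dx": 0, "dy": 0, "dz": 0, "gripper": 0},
])

```text
time: 7.38
position: [0.5044, -0.2063, 0.0604]
tool_rot: [0.724, 0.69, -0.0, -0.0]
force: [0.5, -0.4, -0.8]
width: 0.104
```

play_rows([
  {"wx": 0, "wy": 0, "wz": 0, "dx": 0, "dy": 0.001, "dz": 0, "gripper": 0},
  {"wx": 0, "wy": 0, "wz": 0, "dx": 0, "dy": 0.001, "dz": 0, "gripper": 0},
  {"wx": 0, "wy": 0, "wz": 0, "dx": 0, "dy": 0.001, "dz": 0, "gripper": 0},
  {"wx": 0, "wy": 0, "wz": 0, "dx": 0, "dy": 0.001, "dz": 0, "gripper": 0},
  {"wx": 0, "wy": 0, "wz": 0, "dx": 0, "dy": 0, "dz": 0, "gripper": 0},
])

```text
time: 7.8
position: [0.5087, -0.2066, 0.0608]
tool_rot: [0.724, 0.69, 0.0, 0.0]
force: [-0.1, 1.0, -1.0]
width: 0.1
```

Run:
```python
from h import *
o,p,a,R=pose(); print(p,a,o['force'],o['moment'])
```

```text
[ 0.50865985 -0.20662397  0.06079457] 87.24684557473495 [-0.10445733  1.04741128 -0.96163852] [-0.02872336  0.0086002   0.03566151]
```

play_rows([
  {"wx": 0, "wy": 0, "wz": 0, "dx": 0, "dy": 0.001, "dz": 0, "gripper": 0},
  {"wx": 0, "wy": 0, "wz": 0, "dx": 0, "dy": 0.001, "dz": 0, "gripper": 0},
  {"wx": 0, "wy": 0, "wz": 0, "dx": 0, "dy": 0.001, "dz": 0, "gripper": 0},
  {"wx": 0, "wy": 0, "wz": 0, "dx": 0, "dy": 0.001, "dz": 0, "gripper": 0},
  {"wx": 0, "wy": 0, "wz": 0, "dx": 0, "dy": 0, "dz": 0, "gripper": 0},
])

```text
time: 8.22
position: [0.5126, -0.2068, 0.0608]
tool_rot: [0.724, 0.69, 0.0, 0.0]
force: [-0.2, 0.1, -0.2]
width: 0.104
```

play_rows([
  {"wx": 0, "wy": 0, "wz": 0, "dx": 0, "dy": 0.0005, "dz": 0, "gripper": 0},
  {"wx": 0, "wy": 0, "wz": 0, "dx": 0, "dy": 0.0005, "dz": 0, "gripper": 0},
  {"wx": 0, "wy": 0, "wz": 0, "dx": 0, "dy": 0.0005, "dz": 0, "gripper": 0},
  {"wx": 0, "wy": 0, "wz": 0, "dx": 0, "dy": 0.0005, "dz": 0, "gripper": 0},
  {"wx": 0, "wy": 0, "wz": 0, "dx": 0, "dy": 0, "dz": 0, "gripper": 0},
])

```text
time: 8.63
position: [0.5145, -0.2069, 0.0608]
tool_rot: [0.724, 0.69, 0.0, 0.0]
force: [-0.1, 0.3, -0.9]
width: 0.106
```

play_rows([
  {"wx": 0, "wy": 0, "wz": 0, "dx": 0, "dy": 0.0005, "dz": 0, "gripper": 0},
  {"wx": 0, "wy": 0, "wz": 0, "dx": 0, "dy": 0.0005, "dz": 0, "gripper": 0},
  {"wx": 0, "wy": 0, "wz": 0, "dx": 0, "dy": 0, "dz": 0, "gripper": 0},
  {"wx": 0, "wy": 0, "wz": 0, "dx": 0, "dy": 0, "dz": 0, "gripper": 0},
  {"wx": 0, "wy": 0, "wz": 0, "dx": 0, "dy": 0, "dz": 0, "gripper": 0},
])

```text
time: 9.05
position: [0.5154, -0.2069, 0.0608]
tool_rot: [0.724, 0.69, 0.0, 0.0]
force: [0.1, -0.1, -0.6]
width: 0.103
```

play_rows([
  {"wx": 0, "wy": 0, "wz": 0, "dx": 0, "dy": 0.0005, "dz": 0, "gripper": 0},
  {"wx": 0, "wy": 0, "wz": 0, "dx": 0, "dy": 0.0005, "dz": 0, "gripper": 0},
  {"wx": 0, "wy": 0, "wz": 0, "dx": 0, "dy": 0, "dz": 0, "gripper": 0},
  {"wx": 0, "wy": 0, "wz": 0, "dx": 0, "dy": 0, "dz": 0, "gripper": 0},
  {"wx": 0, "wy": 0, "wz": 0, "dx": 0, "dy": 0, "dz": 0, "gripper": 0},
])

```text
time: 9.47
position: [0.516, -0.2069, 0.0608]
tool_rot: [0.724, 0.69, -0.0, -0.0]
force: [-3.2, -0.1, 0.6]
width: 0.103
```

play_rows([
  {"wx": 0, "wy": 0, "wz": 0, "dx": 0, "dy": 0.0005, "dz": 0, "gripper": 0},
  {"wx": 0, "wy": 0, "wz": 0, "dx": 0, "dy": 0.0005, "dz": 0, "gripper": 0},
  {"wx": 0, "wy": 0, "wz": 0, "dx": 0, "dy": 0, "dz": 0, "gripper": 0},
  {"wx": 0, "wy": 0, "wz": 0, "dx": 0, "dy": 0, "dz": 0, "gripper": 0},
  {"wx": 0, "wy": 0, "wz": 0, "dx": 0, "dy": 0, "dz": 0, "gripper": 0},
])

```text
time: 9.88
position: [0.5161, -0.2069, 0.0607]
tool_rot: [0.724, 0.69, -0.001, -0.001]
force: [-8.7, -0.2, 4.0]
width: 0.1
```

Run:
```python
from h import *
o,p,a,R=pose(); print(p,a,o['force'],o['moment'])
s=shot('scene'); x=cv2.resize(s['color'][125:200,160:260],None,fx=8,fy=8,interpolation=3); cv2.imwrite('pics/f.png',x[:,:,::-1])
```

```text
[ 0.51610316 -0.20692683  0.06067451] 87.21967601861668 [-8.65079075 -0.24652458  3.96820705] [-0.0768681   1.76442937  0.01561997]
```

View pics/f.png

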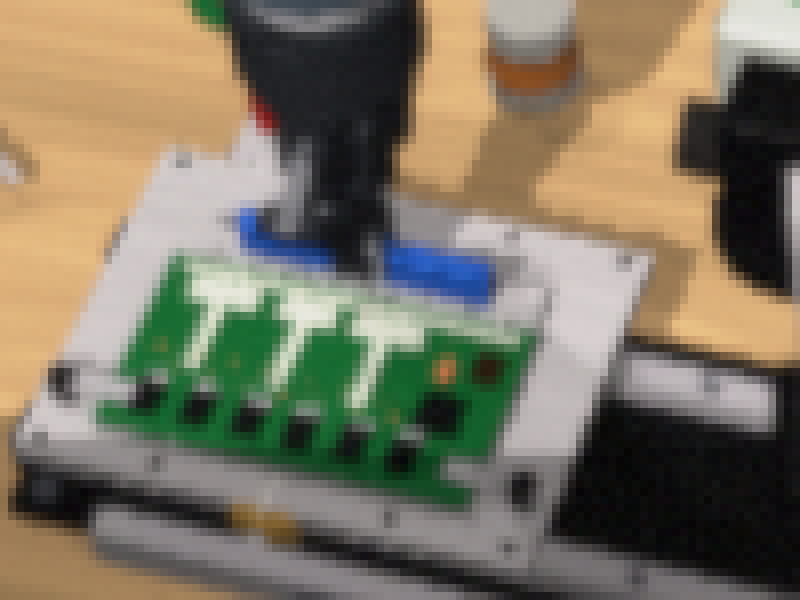

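The rule is against the board edge at 8.7 N with almost no yaw moment, and it looks centred. Now I'll lower the last fraction.

play_rows([
  {"wx": 0, "wy": 0, "wz": 0, "dx": 0, "dy": -0.0005, "dz": 0.0005, "gripper": 0},
  {"wx": 0, "wy": 0, "wz": 0, "dx": 0, "dy": 0, "dz": 0.0005, "gripper": 0},
  {"wx": 0, "wy": 0, "wz": 0, "dx": 0, "dy": 0, "dz": 0, "gripper": 0},
  {"wx": 0, "wy": 0, "wz": 0, "dx": 0, "dy": 0, "dz": 0, "gripper": 0},
  {"wx": 0, "wy": 0, "wz": 0, "dx": 0, "dy": 0, "dz": 0, "gripper": 0},
])

```text
time: 10.35
position: [0.5161, -0.2069, 0.0601]
tool_rot: [0.724, 0.69, -0.001, -0.0]
force: [-7.8, 0.6, 6.5]
width: 0.102
```

Run:
```python
from h import *
o,p,a,R=pose(); print(p,a,o['force'],o['moment'])
```

```text
[ 0.51605965 -0.20689963  0.06006884] 87.22686623566722 [-7.77137571  0.64795114  6.52808466] [ 0.09178401  1.66396299 -0.05342597]
```

play_rows([
  {"wx": 0, "wy": 0, "wz": 0, "dx": 0, "dy": 0, "dz": 0.0005, "gripper": 0},
  {"wx": 0, "wy": 0, "wz": 0, "dx": 0, "dy": 0, "dz": 0, "gripper": 0},
  {"wx": 0, "wy": 0, "wz": 0, "dx": 0, "dy": 0, "dz": 0, "gripper": 0},
  {"wx": 0, "wy": 0, "wz": 0, "dx": 0, "dy": 0, "dz": 0, "gripper": 0},
  {"wx": 0, "wy": 0, "wz": 0, "dx": 0, "dy": 0, "dz": 0, "gripper": 0},
])

```text
time: 10.77
position: [0.5161, -0.2069, 0.0601]
tool_rot: [0.724, 0.69, -0.0, -0.0]
force: [-9.2, 0.5, 12.9]
width: 0.1
```

Seated: z has stopped and the force is rising. I'll ease off and release.

play_rows([
  {"wx": 0, "wy": 0, "wz": 0, "dx": 0, "dy": -0.0003, "dz": -0.0004, "gripper": 0},
  {"wx": 0, "wy": 0, "wz": 0, "dx": 0, "dy": 0, "dz": 0, "gripper": 0.012},
  {"wx": 0, "wy": 0, "wz": 0, "dx": 0, "dy": 0, "dz": 0, "gripper": 0.016},
  {"wx": 0, "wy": 0, "wz": 0, "dx": 0, "dy": 0, "dz": 0, "gripper": 0.02},
  {"wx": 0, "wy": 0, "wz": 0, "dx": 0, "dy": 0, "dz": 0, "gripper": 0.025},
])

```text
time: 11.18
position: [0.517, -0.2071, 0.0597]
tool_rot: [0.724, 0.69, 0.0, 0.0]
force: [0.8, 0.2, 0.1]
width: 0.289
```

play_rows([
  {"wx": 0, "wy": 0, "wz": 0, "dx": 0, "dy": 0, "dz": 0, "gripper": 0.025},
  {"wx": 0, "wy": 0, "wz": 0, "dx": 0, "dy": 0, "dz": 0, "gripper": 0.025},
  {"wx": 0, "wy": 0, "wz": 0, "dx": 0, "dy": 0, "dz": -0.003, "gripper": 0.025},
  {"wx": 0, "wy": 0, "wz": 0, "dx": 0, "dy": 0, "dz": -0.01, "gripper": 0.025},
  {"wx": 0, "wy": 0, "wz": 0, "dx": 0, "dy": 0, "dz": -0.02, "gripper": 0.025},
])

```text
time: 11.6
position: [0.5157, -0.2065, 0.0919]
tool_rot: [0.724, 0.69, -0.0, -0.002]
force: [-0.6, -1.0, -0.1]
width: 0.291
```

play_rows([
  {"wx": 0, "wy": 0, "wz": 0, "dx": 0, "dy": 0, "dz": -0.02, "gripper": 0.025},
  {"wx": 0, "wy": 0, "wz": 0, "dx": 0, "dy": 0, "dz": -0.02, "gripper": 0.025},
  {"wx": 0, "wy": 0, "wz": 0, "dx": 0, "dy": 0, "dz": -0.02, "gripper": 0.025},
  {"wx": 0, "wy": 0, "wz": 0, "dx": 0, "dy": 0, "dz": -0.015, "gripper": 0.025},
  {"wx": 0, "wy": 0, "wz": 0, "dx": 0, "dy": 0, "dz": 0, "gripper": 0.025},
])

```text
time: 12.02
position: [0.5179, -0.2077, 0.1718]
tool_rot: [0.724, 0.69, 0.001, 0.003]
force: [-0.9, 0.6, 0.0]
width: 0.294
```

Run:
```python
from h import *
import pickle
o,p,a,R=pose(); print(p,a,o['force'])
# pull: jaws along slide y: yaw 177.25
plan([(.434,-.273,.15,177.25,15),(.434,-.273,.058,177.25,5)])
```

```text
[ 0.51785674 -0.20766196  0.17182475] 87.24372459078127 [-0.92702088  0.61485678  0.03770089]
[{"dx": -0.0053, "dy": -0.0051, "dz": 0.0015, "wz": -1.0}, {"dx": -0.0046, "dy": -0.0056, "dz": 0.0014, "wz": -1.0}, {"dx": -0.004, "dy": -0.0061, "dz": 0.0015, "wz": -1.0}, {"dx": -0.0031, "dy": -0.0065, "dz": 0.0014, "wz": -1.0}, {"dx": -0.0024, "dy": -0.0068, "dz": 0.0015, "wz": -1.0}]
[{"dx": -0.0015, "dy": -0.007, "dz": 0.0014, "wz": -1.0}, {"dx": -0.0007, "dy": -0.0071, "dz": 0.0015, "wz": -1.0}, {"dx": 0.0002, "dy": -0.0071, "dz": 0.0014, "wz": -1.0}, {"dx": 0.001, "dy": -0.007, "dz": 0.0015, "wz": -1.0}, {"dx": 0.0019, "dy": -0.0068, "dz": 0.0014, "wz": -1.0}]
[{"dx": 0.0026, "dy": -0.0065, "dz": 0.0015, "wz": -1.0}, {"dx": 0.0033, "dy": -0.0061, "dz": 0.0015, "wz": -1.0}, {"dx": 0.004, "dy": -0.0057, "dz": 0.0014, "wz": -1.0}, {"dx": 0.0047, "dy": -0.0051, "dz": 0.0015, "wz": -1.0}, {"dx": 0.0052, "dy": -0.0045, "dz": 0.0014, "wz": -1.0}]
[{"dz": 0.0184}, {"dz": 0.0184}, {"dz": 0.0184}, {"dz": 0.0184}, {"dz": 0.0184}]
end [ 0.434 -0.273  0.058] 177.24
```

play_rows([
  {"wx": 0, "wy": 0, "wz": -1, "dx": -0.005, "dy": -0.005, "dz": 0.0015, "gripper": 0.025},
  {"wx": 0, "wy": 0, "wz": -1, "dx": -0.0045, "dy": -0.0055, "dz": 0.0015, "gripper": 0.03},
  {"wx": 0, "wy": 0, "wz": -1, "dx": -0.004, "dy": -0.006, "dz": 0.0015, "gripper": 0.04},
  {"wx": 0, "wy": 0, "wz": -1, "dx": -0.003, "dy": -0.0065, "dz": 0.0015, "gripper": 0.05},
  {"wx": 0, "wy": 0, "wz": -1, "dx": -0.0025, "dy": -0.007, "dz": 0.0015, "gripper": 0.05},
])

```text
time: 12.43
position: [0.4894, -0.231, 0.1601]
tool_rot: [0.518, 0.855, 0.0, -0.0]
force: [0.5, -0.1, -0.5]
width: 0.587
```

play_rows([
  {"wx": 0, "wy": 0, "wz": -1, "dx": -0.0015, "dy": -0.007, "dz": 0.0015, "gripper": 0.05},
  {"wx": 0, "wy": 0, "wz": -1, "dx": -0.0005, "dy": -0.007, "dz": 0.0015, "gripper": 0.05},
  {"wx": 0, "wy": 0, "wz": -1, "dx": 0, "dy": -0.007, "dz": 0.0015, "gripper": 0.05},
  {"wx": 0, "wy": 0, "wz": -1, "dx": 0.001, "dy": -0.007, "dz": 0.0015, "gripper": 0.05},
  {"wx": 0, "wy": 0, "wz": -1, "dx": 0.002, "dy": -0.007, "dz": 0.0015, "gripper": 0.05},
])

```text
time: 12.85
position: [0.4612, -0.2527, 0.1526]
tool_rot: [0.28, 0.96, 0.0, -0.0]
force: [-0.5, -0.3, -0.5]
width: 0.585
```

play_rows([
  {"wx": 0, "wy": 0, "wz": -1, "dx": 0.0025, "dy": -0.0065, "dz": 0.0015, "gripper": 0.05},
  {"wx": 0, "wy": 0, "wz": -1, "dx": 0.0035, "dy": -0.006, "dz": 0.0015, "gripper": 0.05},
  {"wx": 0, "wy": 0, "wz": -1, "dx": 0.004, "dy": -0.0055, "dz": 0.0015, "gripper": 0.05},
  {"wx": 0, "wy": 0, "wz": -1, "dx": 0.0045, "dy": -0.005, "dz": 0.0015, "gripper": 0.05},
  {"wx": 0, "wy": 0, "wz": -1, "dx": 0.005, "dy": -0.0045, "dz": 0.0015, "gripper": 0.05},
])

```text
time: 13.27
position: [0.4328, -0.2717, 0.1451]
tool_rot: [0.021, 1.0, 0.0, -0.0]
force: [0.7, 0.1, -0.1]
width: 0.587
```

Run:
```python
from h import *
import pickle
t=shot('top');s=shot('scene'); o,p,a,R=pose(); print(p,a,o['width']); pickle.dump((t,s),open('ts3.pkl','wb'))
A=cv2.resize(t['color'][165:250,270:360],(400,378),interpolation=3); B=cv2.resize(s['color'][115:200,160:250],(400,378),interpolation=3)
cv2.imwrite('pics/g.png',np.hstack([A,B])[:,:,::-1])
plan([(.434,-.273,.1,177.25,5),(.434,-.273,.058,177.25,5)])
```

```text
[ 0.4325264  -0.2717676   0.14498692] 177.29708535673038 0.5885032718608405
[{"dx": -0.0003, "dy": -0.0002, "dz": 0.009}, {"dx": -0.0003, "dy": -0.0003, "dz": 0.009}, {"dx": -0.0003, "dy": -0.0002, "dz": 0.009}, {"dx": -0.0003, "dy": -0.0002, "dz": 0.009, "wz": 0.01}, {"dx": -0.0003, "dy": -0.0003, "dz": 0.009}]
[{"dz": 0.0084}, {"dz": 0.0084}, {"dz": 0.0084}, {"dz": 0.0084}, {"dz": 0.0084}]
end [ 0.434 -0.273  0.058] 177.24
```

View pics/g.png

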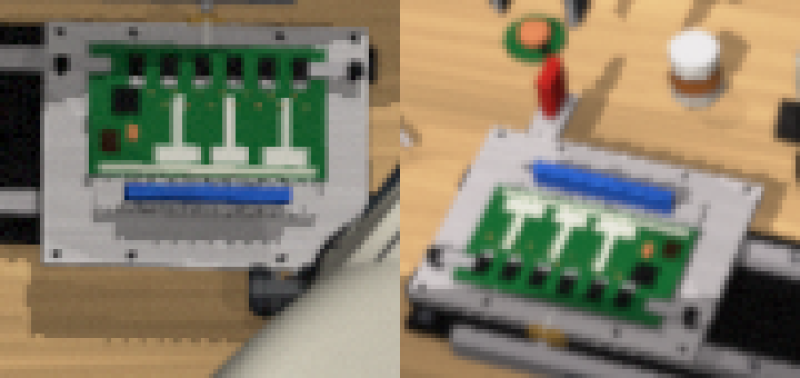

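The rule lies along the board edge, centred, in both views, and the pull is free below the gripper. I'll check the rail yaw numerically.

Run:
```python
from h import *
import pickle
t,s=pickle.load(open('ts3.pkl','rb'))
print(rect(t,mask(t,100,125,120,50,(290,195,345,220)),.072))
print(rect(s,mask(s,100,125,120,50,(180,145,225,170)),.068))
print('red',rect(s,mask(s,0,5,150,80,(180,120,205,150)),.066))
```

```text
(array([316.60606061, 208.10606061]), 132, array([ 0.51403591, -0.20449981]), array([0.11161186, 0.0106886 ]), np.float64(86.76045135203914))
(array([205.29139073, 156.51655629]), 151, array([ 0.52090083, -0.20380341]), array([0.10661355, 0.01957522]), np.float64(86.49105531101436))
red (array([193.48214286, 133.92857143]), 56, array([ 0.43327417, -0.27406803]), array([0.05201816, 0.01675113]), np.float64(-162.50115427801003))
```

play_rows([
  {"wx": 0, "wy": 0, "wz": 0, "dx": -0.0005, "dy": 0, "dz": 0.009, "gripper": 0.05},
  {"wx": 0, "wy": 0, "wz": 0, "dx": -0.0005, "dy": 0, "dz": 0.009, "gripper": 0.05},
  {"wx": 0, "wy": 0, "wz": 0, "dx": -0.0005, "dy": 0, "dz": 0.009, "gripper": 0.05},
  {"wx": 0, "wy": 0, "wz": 0, "dx": 0, "dy": 0, "dz": 0.009, "gripper": 0.05},
  {"wx": 0, "wy": 0, "wz": 0, "dx": 0, "dy": 0, "dz": 0.009, "gripper": 0.05},
])

```text
time: 13.78
position: [0.4347, -0.2713, 0.0988]
tool_rot: [0.024, 1.0, 0.0, -0.0]
force: [-0.2, 0.5, -0.1]
width: 0.587
```

play_rows([
  {"wx": 0, "wy": 0, "wz": 0, "dx": 0, "dy": 0, "dz": 0.009, "gripper": 0.05},
  {"wx": 0, "wy": 0, "wz": 0, "dx": 0, "dy": 0, "dz": 0.009, "gripper": 0.05},
  {"wx": 0, "wy": 0, "wz": 0, "dx": 0, "dy": 0, "dz": 0.009, "gripper": 0.05},
  {"wx": 0, "wy": 0, "wz": 0, "dx": 0, "dy": 0, "dz": 0.009, "gripper": 0.05},
  {"wx": 0, "wy": 0, "wz": 0, "dx": 0, "dy": 0, "dz": 0.004, "gripper": 0.05},
])

```text
time: 14.2
position: [0.4344, -0.2714, 0.0587]
tool_rot: [0.024, 1.0, 0.0, -0.001]
force: [0.0, 0.3, -0.2]
width: 0.585
```

play_rows([
  {"wx": 0, "wy": 0, "wz": 0, "dx": 0, "dy": 0, "dz": 0, "gripper": 0.04},
  {"wx": 0, "wy": 0, "wz": 0, "dx": 0, "dy": 0, "dz": 0, "gripper": 0.032},
  {"wx": 0, "wy": 0, "wz": 0, "dx": 0, "dy": 0, "dz": 0, "gripper": 0.026},
  {"wx": 0, "wy": 0, "wz": 0, "dx": 0, "dy": 0, "dz": 0, "gripper": 0.022},
  {"wx": 0, "wy": 0, "wz": 0, "dx": 0, "dy": 0, "dz": 0, "gripper": 0.019},
], squeeze=40)

```text
time: 14.62
position: [0.435, -0.2719, 0.0606]
tool_rot: [0.024, 1.0, -0.0, 0.0]
force: [0.5, 0.2, 0.4]
width: 0.224
```

play_rows([
  {"wx": 0, "wy": 0, "wz": 0, "dx": 0, "dy": 0, "dz": 0, "gripper": 0.017},
  {"wx": 0, "wy": 0, "wz": 0, "dx": 0, "dy": 0, "dz": 0, "gripper": 0.015},
  {"wx": 0, "wy": 0, "wz": 0, "dx": 0, "dy": 0, "dz": 0, "gripper": 0.01},
  {"wx": 0, "wy": 0, "wz": 0, "dx": 0, "dy": 0, "dz": 0, "gripper": 0.0},
  {"wx": 0, "wy": 0, "wz": 0, "dx": 0, "dy": 0, "dz": 0, "gripper": 0.0},
])

```text
time: 15.03
position: [0.4349, -0.2717, 0.0606]
tool_rot: [0.024, 1.0, -0.0, 0.0]
force: [-0.7, 0.6, 5.7]
width: 0.161
```

Run:
```python
from h import *
o,p,a,R=pose(); print(p,a,o['force'],o['moment'],o['width'])
```

```text
[ 0.43490808 -0.27174276  0.0605615 ] 177.23789390043765 [-0.71249982  0.59908508  5.74342124] [ 0.11348243  0.14905319 -0.08185336] 0.16060595691576296
```

play_rows([
  {"wx": 0, "wy": 0, "wz": 0, "dx": 0, "dy": 0.001, "dz": 0, "gripper": 0},
  {"wx": 0, "wy": 0, "wz": 0, "dx": 0, "dy": 0.002, "dz": 0, "gripper": 0},
  {"wx": 0, "wy": 0, "wz": 0, "dx": 0, "dy": 0.003, "dz": 0, "gripper": 0},
  {"wx": 0, "wy": 0, "wz": 0, "dx": 0, "dy": 0.004, "dz": 0, "gripper": 0},
  {"wx": 0, "wy": 0, "wz": 0, "dx": 0, "dy": 0.005, "dz": 0, "gripper": 0},
])

```text
time: 15.45
position: [0.4356, -0.2582, 0.0606]
tool_rot: [0.025, 1.0, -0.001, 0.0]
force: [-2.7, -8.1, 3.2]
width: 0.157
```

play_rows([
  {"wx": 0, "wy": 0, "wz": 0, "dx": 0, "dy": 0.005, "dz": 0, "gripper": 0},
  {"wx": 0, "wy": 0, "wz": 0, "dx": 0, "dy": 0.005, "dz": 0, "gripper": 0},
  {"wx": 0, "wy": 0, "wz": 0, "dx": 0, "dy": 0.005, "dz": 0, "gripper": 0},
  {"wx": 0, "wy": 0, "wz": 0, "dx": 0, "dy": 0.005, "dz": 0, "gripper": 0},
  {"wx": 0, "wy": 0, "wz": 0, "dx": 0, "dy": 0.005, "dz": 0, "gripper": 0},
])

```text
time: 15.87
position: [0.4368, -0.2329, 0.0606]
tool_rot: [0.024, 1.0, -0.001, 0.0]
force: [-3.1, -8.1, 2.5]
width: 0.155
```

play_rows([
  {"wx": 0, "wy": 0, "wz": 0, "dx": 0, "dy": 0.005, "dz": 0, "gripper": 0},
  {"wx": 0, "wy": 0, "wz": 0, "dx": 0, "dy": 0.005, "dz": 0, "gripper": 0},
  {"wx": 0, "wy": 0, "wz": 0, "dx": 0, "dy": 0.005, "dz": 0, "gripper": 0},
  {"wx": 0, "wy": 0, "wz": 0, "dx": 0, "dy": 0.005, "dz": 0, "gripper": 0},
  {"wx": 0, "wy": 0, "wz": 0, "dx": 0, "dy": 0.005, "dz": 0, "gripper": 0},
])

```text
time: 16.28
position: [0.4381, -0.2079, 0.0606]
tool_rot: [0.024, 1.0, -0.001, 0.0]
force: [-1.1, -6.5, 3.1]
width: 0.156
```

play_rows([
  {"wx": 0, "wy": 0, "wz": 0, "dx": 0, "dy": 0.005, "dz": 0, "gripper": 0},
  {"wx": 0, "wy": 0, "wz": 0, "dx": 0, "dy": 0.005, "dz": 0, "gripper": 0},
  {"wx": 0, "wy": 0, "wz": 0, "dx": 0, "dy": 0.005, "dz": 0, "gripper": 0},
  {"wx": 0, "wy": 0, "wz": 0, "dx": 0, "dy": 0.005, "dz": 0, "gripper": 0},
  {"wx": 0, "wy": 0, "wz": 0, "dx": 0, "dy": 0.005, "dz": 0, "gripper": 0},
])

```text
time: 16.7
position: [0.4393, -0.1829, 0.0606]
tool_rot: [0.024, 1.0, -0.001, 0.0]
force: [-1.7, -7.2, 3.9]
width: 0.157
```

play_rows([
  {"wx": 0, "wy": 0, "wz": 0, "dx": 0, "dy": 0.005, "dz": 0, "gripper": 0},
  {"wx": 0, "wy": 0, "wz": 0, "dx": 0, "dy": 0.005, "dz": 0, "gripper": 0},
  {"wx": 0, "wy": 0, "wz": 0, "dx": 0, "dy": 0.005, "dz": 0, "gripper": 0},
  {"wx": 0, "wy": 0, "wz": 0, "dx": 0, "dy": 0.005, "dz": 0, "gripper": 0},
  {"wx": 0, "wy": 0, "wz": 0, "dx": 0, "dy": 0.005, "dz": 0, "gripper": 0},
])

```text
time: 17.12
position: [0.4406, -0.1579, 0.0606]
tool_rot: [0.024, 1.0, -0.001, 0.0]
force: [-1.1, -8.2, 2.6]
width: 0.154
```

play_rows([
  {"wx": 0, "wy": 0, "wz": 0, "dx": 0, "dy": 0.005, "dz": 0, "gripper": 0},
  {"wx": 0, "wy": 0, "wz": 0, "dx": 0, "dy": 0.005, "dz": 0, "gripper": 0},
  {"wx": 0, "wy": 0, "wz": 0, "dx": 0, "dy": 0.004, "dz": 0, "gripper": 0},
  {"wx": 0, "wy": 0, "wz": 0, "dx": 0, "dy": 0.003, "dz": 0, "gripper": 0},
  {"wx": 0, "wy": 0, "wz": 0, "dx": 0, "dy": 0.002, "dz": 0, "gripper": 0},
])

```text
time: 17.53
position: [0.4416, -0.1385, 0.0606]
tool_rot: [0.024, 1.0, -0.001, 0.0]
force: [-1.2, -6.5, 3.3]
width: 0.157
```

Run:
```python
from h import *
import pickle
s=shot('scene'); o,p,a,R=pose(); print(p,a,o['force']); pickle.dump(s,open('s4.pkl','wb'))
cv2.imwrite('pics/i.png',cv2.resize(s['color'][120:220,170:290],None,fx=6,fy=6,interpolation=3)[:,:,::-1])
```

```text
[ 0.44155499 -0.13801887  0.06053558] 177.2320495136693 [-0.70280909  0.12361352  6.1220772 ]
```

View pics/i.png

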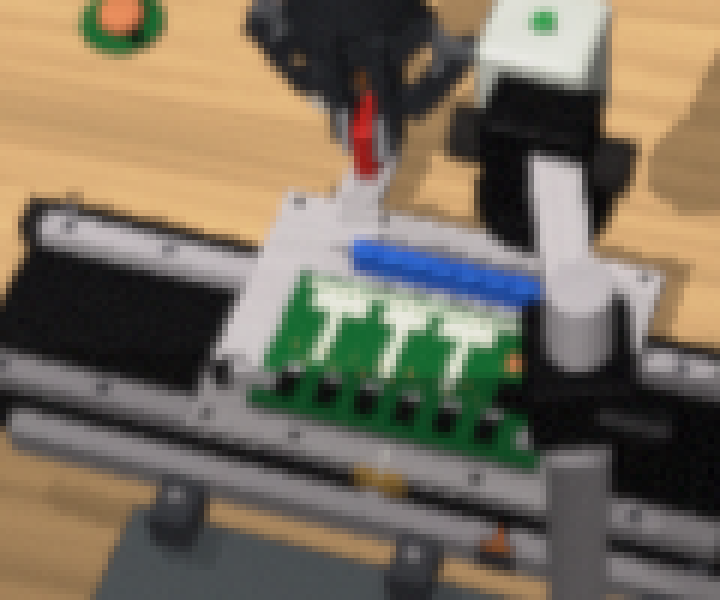

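The scene crop shows the rule still beside the board, the white index line end at crop (385,458) and the orange T at (497,540). I'll compute the remaining travel.

Run:
```python
from h import *
import pickle
s=pickle.load(open('s4.pkl','rb'))
y=np.array([np.sin(np.radians(2.75)),np.cos(np.radians(2.75))])
m=mask(s,5,15,150,100,(245,200,262,218)); v,u=np.where(m); print('T px',u.mean(),v.mean(),len(u),u.min(),u.max(),v.min(),v.max())
A=ray(s,233.8,195.9,.046)[:2]
for T in((252.4,209.6),(u.mean(),v.mean())): B=ray(s,*T,.046)[:2]; print(A,B,(B-A)@y)
```

```text
T px 252.42857142857142 210.0 7 251 253 208 211
[ 0.63607524 -0.07587336] [ 0.671907   -0.00674328] 0.07076960303013838
[ 0.63607524 -0.07587336] [ 0.67329257 -0.00630787] 0.0712709904254062
```

play_rows([
  {"wx": 0, "wy": 0, "wz": 0, "dx": 0, "dy": 0.003, "dz": 0, "gripper": 0},
  {"wx": 0, "wy": 0, "wz": 0, "dx": 0, "dy": 0.004, "dz": 0, "gripper": 0},
  {"wx": 0, "wy": 0, "wz": 0, "dx": 0, "dy": 0.005, "dz": 0, "gripper": 0},
  {"wx": 0, "wy": 0, "wz": 0, "dx": 0, "dy": 0.005, "dz": 0, "gripper": 0},
  {"wx": 0, "wy": 0, "wz": 0, "dx": 0, "dy": 0.005, "dz": 0, "gripper": 0},
])

```text
time: 18.0
position: [0.4426, -0.1169, 0.0606]
tool_rot: [0.024, 1.0, -0.001, 0.0]
force: [-1.2, -8.2, 4.1]
width: 0.156
```

play_rows([
  {"wx": 0, "wy": 0, "wz": 0, "dx": 0, "dy": 0.005, "dz": 0, "gripper": 0},
  {"wx": 0, "wy": 0, "wz": 0, "dx": 0, "dy": 0.005, "dz": 0, "gripper": 0},
  {"wx": 0, "wy": 0, "wz": 0, "dx": 0, "dy": 0.005, "dz": 0, "gripper": 0},
  {"wx": 0, "wy": 0, "wz": 0, "dx": 0, "dy": 0.004, "dz": 0, "gripper": 0},
  {"wx": 0, "wy": 0, "wz": 0, "dx": 0, "dy": 0.003, "dz": 0, "gripper": 0},
])

```text
time: 18.42
position: [0.4438, -0.0946, 0.0606]
tool_rot: [0.024, 1.0, -0.001, 0.0]
force: [0.2, -6.6, 4.8]
width: 0.157
```

play_rows([
  {"wx": 0, "wy": 0, "wz": 0, "dx": 0, "dy": 0.002, "dz": 0, "gripper": 0},
  {"wx": 0, "wy": 0, "wz": 0, "dx": 0, "dy": 0.002, "dz": 0, "gripper": 0},
  {"wx": 0, "wy": 0, "wz": 0, "dx": 0, "dy": 0.002, "dz": 0, "gripper": 0},
  {"wx": 0, "wy": 0, "wz": 0, "dx": 0, "dy": 0.001, "dz": 0, "gripper": 0},
  {"wx": 0, "wy": 0, "wz": 0, "dx": 0, "dy": 0.001, "dz": 0, "gripper": 0},
])

```text
time: 18.83
position: [0.4441, -0.0866, 0.0606]
tool_rot: [0.024, 1.0, -0.001, 0.0]
force: [-1.1, -5.8, 4.9]
width: 0.154
```

play_rows([
  {"wx": 0, "wy": 0, "wz": 0, "dx": 0, "dy": 0.001, "dz": 0, "gripper": 0},
  {"wx": 0, "wy": 0, "wz": 0, "dx": 0, "dy": 0.001, "dz": 0, "gripper": 0},
  {"wx": 0, "wy": 0, "wz": 0, "dx": 0, "dy": 0.001, "dz": 0, "gripper": 0},
  {"wx": 0, "wy": 0, "wz": 0, "dx": 0, "dy": 0.001, "dz": 0, "gripper": 0},
  {"wx": 0, "wy": 0, "wz": 0, "dx": 0, "dy": 0.001, "dz": 0, "gripper": 0},
])

```text
time: 19.25
position: [0.4444, -0.0817, 0.0605]
tool_rot: [0.024, 1.0, -0.001, 0.0]
force: [-0.4, -5.1, 5.4]
width: 0.151
```

play_rows([
  {"wx": 0, "wy": 0, "wz": 0, "dx": 0, "dy": 0.001, "dz": 0, "gripper": 0},
  {"wx": 0, "wy": 0, "wz": 0, "dx": 0, "dy": 0.001, "dz": 0, "gripper": 0},
  {"wx": 0, "wy": 0, "wz": 0, "dx": 0, "dy": 0.001, "dz": 0, "gripper": 0},
  {"wx": 0, "wy": 0, "wz": 0, "dx": 0, "dy": 0.001, "dz": 0, "gripper": 0},
  {"wx": 0, "wy": 0, "wz": 0, "dx": 0, "dy": 0.001, "dz": 0, "gripper": 0},
])

```text
time: 19.67
position: [0.4446, -0.0767, 0.0606]
tool_rot: [0.024, 1.0, -0.001, 0.0]
force: [-0.2, -4.9, 5.2]
width: 0.155
```

play_rows([
  {"wx": 0, "wy": 0, "wz": 0, "dx": 0, "dy": 0.0005, "dz": 0, "gripper": 0},
  {"wx": 0, "wy": 0, "wz": 0, "dx": 0, "dy": 0.0005, "dz": 0, "gripper": 0},
  {"wx": 0, "wy": 0, "wz": 0, "dx": 0, "dy": 0.0005, "dz": 0, "gripper": 0},
  {"wx": 0, "wy": 0, "wz": 0, "dx": 0, "dy": 0.0005, "dz": 0, "gripper": 0},
  {"wx": 0, "wy": 0, "wz": 0, "dx": 0, "dy": 0.0005, "dz": 0, "gripper": 0},
])

```text
time: 20.08
position: [0.4447, -0.0741, 0.0605]
tool_rot: [0.024, 1.0, -0.001, 0.0]
force: [-0.1, -5.0, 6.3]
width: 0.155
```

play_rows([
  {"wx": 0, "wy": 0, "wz": 0, "dx": 0, "dy": 0.0005, "dz": 0, "gripper": 0},
  {"wx": 0, "wy": 0, "wz": 0, "dx": 0, "dy": 0.0005, "dz": 0, "gripper": 0},
  {"wx": 0, "wy": 0, "wz": 0, "dx": 0, "dy": 0.0005, "dz": 0, "gripper": 0},
  {"wx": 0, "wy": 0, "wz": 0, "dx": 0, "dy": 0.0005, "dz": 0, "gripper": 0},
  {"wx": 0, "wy": 0, "wz": 0, "dx": 0, "dy": 0.0005, "dz": 0, "gripper": 0},
])

```text
time: 20.5
position: [0.4448, -0.0716, 0.0605]
tool_rot: [0.024, 1.0, -0.001, 0.0]
force: [-0.2, -5.2, 4.9]
width: 0.153
```

play_rows([
  {"wx": 0, "wy": 0, "wz": 0, "dx": 0, "dy": 0.0005, "dz": 0, "gripper": 0},
  {"wx": 0, "wy": 0, "wz": 0, "dx": 0, "dy": 0.0005, "dz": 0, "gripper": 0},
  {"wx": 0, "wy": 0, "wz": 0, "dx": 0, "dy": 0.0005, "dz": 0, "gripper": 0},
  {"wx": 0, "wy": 0, "wz": 0, "dx": 0, "dy": 0.0005, "dz": 0, "gripper": 0},
  {"wx": 0, "wy": 0, "wz": 0, "dx": 0, "dy": 0.0005, "dz": 0, "gripper": 0},
])

```text
time: 20.92
position: [0.445, -0.0689, 0.0605]
tool_rot: [0.024, 1.0, -0.0, 0.0]
force: [-0.6, -3.0, 4.9]
width: 0.157
```

The force is dropping, so the draw-in may be starting. I'll go in finer steps.

play_rows([
  {"wx": 0, "wy": 0, "wz": 0, "dx": 0, "dy": 0.0005, "dz": 0, "gripper": 0},
  {"wx": 0, "wy": 0, "wz": 0, "dx": 0, "dy": 0.0005, "dz": 0, "gripper": 0},
  {"wx": 0, "wy": 0, "wz": 0, "dx": 0, "dy": 0, "dz": 0, "gripper": 0},
  {"wx": 0, "wy": 0, "wz": 0, "dx": 0, "dy": 0, "dz": 0, "gripper": 0},
  {"wx": 0, "wy": 0, "wz": 0, "dx": 0, "dy": 0, "dz": 0, "gripper": 0},
])

```text
time: 21.33
position: [0.4451, -0.0673, 0.0606]
tool_rot: [0.024, 1.0, 0.0, 0.001]
force: [1.0, 0.7, 5.6]
width: 0.152
```

play_rows([
  {"wx": 0, "wy": 0, "wz": 0, "dx": 0, "dy": 0.0005, "dz": 0, "gripper": 0},
  {"wx": 0, "wy": 0, "wz": 0, "dx": 0, "dy": 0.0005, "dz": 0, "gripper": 0},
  {"wx": 0, "wy": 0, "wz": 0, "dx": 0, "dy": 0, "dz": 0, "gripper": 0},
  {"wx": 0, "wy": 0, "wz": 0, "dx": 0, "dy": 0, "dz": 0, "gripper": 0},
  {"wx": 0, "wy": 0, "wz": 0, "dx": 0, "dy": 0, "dz": 0, "gripper": 0},
])

```text
time: 21.75
position: [0.4452, -0.0662, 0.0605]
tool_rot: [0.024, 1.0, 0.0, 0.001]
force: [1.0, 1.3, 5.6]
width: 0.156
```

play_rows([
  {"wx": 0, "wy": 0, "wz": 0, "dx": 0, "dy": 0.0005, "dz": 0, "gripper": 0},
  {"wx": 0, "wy": 0, "wz": 0, "dx": 0, "dy": 0.0005, "dz": 0, "gripper": 0},
  {"wx": 0, "wy": 0, "wz": 0, "dx": 0, "dy": 0, "dz": 0, "gripper": 0},
  {"wx": 0, "wy": 0, "wz": 0, "dx": 0, "dy": 0, "dz": 0, "gripper": 0},
  {"wx": 0, "wy": 0, "wz": 0, "dx": 0, "dy": 0, "dz": 0, "gripper": 0},
])

```text
time: 22.17
position: [0.4452, -0.0658, 0.0605]
tool_rot: [0.024, 1.0, -0.0, 0.001]
force: [1.0, -2.8, 4.9]
width: 0.149
```

play_rows([
  {"wx": 0, "wy": 0, "wz": 0, "dx": 0, "dy": 0.0005, "dz": 0, "gripper": 0},
  {"wx": 0, "wy": 0, "wz": 0, "dx": 0, "dy": 0, "dz": 0, "gripper": 0},
  {"wx": 0, "wy": 0, "wz": 0, "dx": 0, "dy": 0, "dz": 0, "gripper": 0},
  {"wx": 0, "wy": 0, "wz": 0, "dx": 0, "dy": 0, "dz": 0, "gripper": 0},
  {"wx": 0, "wy": 0, "wz": 0, "dx": 0, "dy": 0, "dz": 0, "gripper": 0},
])

```text
time: 22.58
position: [0.4452, -0.0656, 0.0605]
tool_rot: [0.024, 1.0, -0.001, 0.0]
force: [0.4, -5.1, 5.2]
width: 0.156
```

play_rows([
  {"wx": 0, "wy": 0, "wz": 0, "dx": 0, "dy": 0.0005, "dz": 0, "gripper": 0},
  {"wx": 0, "wy": 0, "wz": 0, "dx": 0, "dy": 0, "dz": 0, "gripper": 0},
  {"wx": 0, "wy": 0, "wz": 0, "dx": 0, "dy": 0, "dz": 0, "gripper": 0},
  {"wx": 0, "wy": 0, "wz": 0, "dx": 0, "dy": 0, "dz": 0, "gripper": 0},
  {"wx": 0, "wy": 0, "wz": 0, "dx": 0, "dy": 0, "dz": 0, "gripper": 0},
])

```text
time: 23.0
position: [0.4452, -0.0655, 0.0606]
tool_rot: [0.024, 1.0, -0.001, 0.0]
force: [-0.3, -7.8, 5.3]
width: 0.152
```

The table now holds at 7.8 N static with almost no motion, against 5 N when sliding, after the dip to +1.3 N. The ball is in the notch, so I'll back the push off to about zero.

play_rows([
  {"wx": 0, "wy": 0, "wz": 0, "dx": 0, "dy": -0.0005, "dz": 0, "gripper": 0},
  {"wx": 0, "wy": 0, "wz": 0, "dx": 0, "dy": -0.0005, "dz": 0, "gripper": 0},
  {"wx": 0, "wy": 0, "wz": 0, "dx": 0, "dy": -0.0004, "dz": 0, "gripper": 0},
  {"wx": 0, "wy": 0, "wz": 0, "dx": 0, "dy": 0, "dz": 0, "gripper": 0},
  {"wx": 0, "wy": 0, "wz": 0, "dx": 0, "dy": 0, "dz": 0, "gripper": 0},
])

```text
time: 23.42
position: [0.4452, -0.0659, 0.0606]
tool_rot: [0.024, 1.0, 0.0, 0.001]
force: [1.3, -0.0, 5.8]
width: 0.157
```

Run:
```python
from h import *
import pickle
s=shot('scene'); t=shot('top'); o,p,a,R=pose(); print(p,a,o['force'],o['width']); pickle.dump((t,s),open('ts5.pkl','wb'))
print('rail top',rect(t,mask(t,100,125,120,50,(220,195,310,222)),.072))
A=cv2.resize(s['color'][120:220,190:290],(400,400),interpolation=3); B=cv2.resize(t['color'][140:240,205:305],(400,400),interpolation=3)
cv2.imwrite('pics/j.png',np.hstack([A,B])[:,:,::-1])
```

```text
[ 0.44513837 -0.06585012  0.06051011] 177.24082360751447 [ 0.49774733 -0.84152039  5.70608114] 0.15602906334849573
rail top (array([239.85227273, 206.22727273]), 88, array([0.52548625, 0.02053424]), array([0.07036731, 0.01105899]), np.float64(86.13517140096766))
```

View pics/j.png

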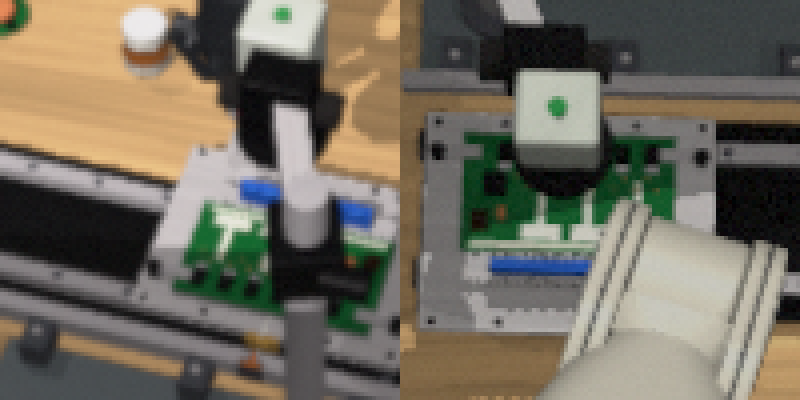

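The last crop shows the gold ball at (262,342) directly across from the orange T at (252,358), and the rule still against the board edge. I'm handing it in.

```bash
python3 -c "
from rig import arm
print(arm.sign_off())"
```

```text
the job is handed in; nothing more can be done
None
```

The rule is flat on the table against the board edge, and I let go of it. The table is in the notch, with the gripper still holding the red pull. I handed the job in at about 23.5 s; the sign-off gives no verdict.

**Rule:** I took the small blue rule. I pushed it against the board edge until it pressed back at about 9 N, with almost no twisting moment. It then seated at about 13 N before I released it. Images after release put its centre within about 3 mm of the board's centre.

**Notch:** The sliding push of about 5 N dropped to around +1 N, then rose to 7.8 N with almost no movement, well under the 15 N that would push through. I backed off to about 1 N or less. The stop is 72 mm past the last picture check, where the camera had predicted 71 mm, and the final picture shows the ball level with the orange T.

**Checks that disagreed slightly:**
- **Rule angle:** the images put it at 86.5 to 86.8° after placing, and 86.1° at the end with part of the rail hidden. The gripper placed it at 87.2°. I put this down to image noise at about 3 mm per pixel, but a slight tilt can't be ruled out.
- **Sliding force:** it was 5 to 8 N while moving, above the 2 to 3 N stated. Most of that went away when the arm stopped.

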